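# Make up the net-weight and label check trays

## Task

Make up the two trays for the quality check from the loose row of things standing right behind them: in the long tray goes the net-weight kit, with the filled bottle that has no label in the end well, the empty bottle in the middle well and the loose cap in the shallow recess beside it. In the short tray goes the label kit, with the labelled bottle in the large well and the white label core standing upright in the smaller one. Set everything down upright and resting on the floor of its well, knock over or drop no bottle, and leave the trays, pen, marker and scissors where they are.

Things in the scene. Friction and masses are not known exactly. Their poses are not given: they have to be found in the camera images.
- bottle_plain_c (a point): Filled sauce bottle WITHOUT a label (beige all over), fixed yellow screw cap; upright on the bench in the row behind the trays. 166 mm tall; body 54 mm diameter up to 88 mm, tapering evenly from 52 mm at 97 mm to 26 mm at 146 mm; the cap, 29 mm diameter, is the top 20 mm. 0.26 to 0.4 kg. Point on its axis half-way up, 83 mm above the foot; z up.
- bottle_labelled_c (a point): Filled sauce bottle WITH a yellow and red label on the lower body (half-way round, on the side towards the robot and its left), fixed yellow screw cap; upright on the bench in the row behind the trays. Shape as the plain one: 166 mm tall, body 54 mm diameter up to 88 mm, cap 29 mm diameter on the top 20 mm. 0.26 to 0.4 kg. Point on its axis half-way up, 83 mm above the foot; z up.
- bottle_empty_c (a point): Empty whitish translucent bottle, no cap; upright on the bench in the row behind the trays. 148 mm tall; body 54 mm diameter up to 88 mm, then for the fingers an even cone from 52 mm at 97 mm to 26 mm at the top. 0.05 to 0.09 kg. Point on its axis half-way up, 74 mm above the foot; z up.
- core_c (a point): White label core (used-up label reel): upright white ring with a brown card bore, 44 mm outer diameter, 48 mm tall, 0.02 kg, standing on the bench. Grasp it across the outside. Point on its axis half-way up, 24 mm above the foot; z up.
- cap_c (a point): Loose yellow screw cap lying on the bench, closed side up: 29 mm diameter, 17 mm tall, 0.01 kg. Grasp it across the rim. Point at its centre, 8.5 mm above the underside; z up.
- weight_tray: LONG grey tray, fixed: 100 mm (x) by 250 mm (y), 34 mm high, bow handles 24 mm out at both ends. Origin: centre of the underside, bench level; y points to the end with the cap recess. On x = 0: end well (filled bottle) y -78 mm, middle well (empty) y +4 mm, both 70 mm diameter, floor 10 mm above the bench; cap recess y +85 mm, 45 mm diameter, floor 28 mm above the bench.
- label_tray: SHORT grey tray, fixed: 100 mm (x) by 180 mm (y), 34 mm high, bow handles 24 mm out at both ends. Origin: centre of the underside, bench level; y points to the end with the smaller well. On x = 0: large well (bottle) y -43 mm, 70 mm diameter, floor 10 mm above the bench; smaller well (core) y +46 mm, 60 mm diameter, floor 22 mm above the bench.
- pen: Bystander: blue ball pen, 145 mm long, near the front edge of the bench. Origin at its middle, underside; long axis y.
- marker: Bystander: white and blue marker, 135 mm long, 16 mm thick, at the front left on the dark mat (3 mm thick). Origin at its middle, underside; long axis y.
- scissors: Bystander: scissors with blue handles, 199 x 87 mm, lying behind and to the left of the work. Origin at the middle, underside; long axis y.
There are look-alikes about, which are no part of the job. What is shaped like the part that bears bottle_empty_c but purple is not meant.

How it is judged:
By the outcome, as a careful person would: the job done as asked, in the order asked, and still so for the second after the job is handed in, with the robot touching nothing.
It also fails if it takes over 120 s, if anything falls off the work surface, if the arm or the gripper's body presses on something with over 40 N, if the wrist force passes 120 N, or if a joint passes its speed limit or range.

## Robot

A 6-joint arm with a two-finger parallel gripper is mounted at the origin on a cart in front of the work surface, level with it; the furniture and walls round the work are solid. World frame = base frame: x ahead of the robot, y to its left, z up, the work surface at z = 0. Lengths are in mm, angles in rad, forces in N, time in s.
With the tool pointing down it reaches from about 350 to 975 mm from the base axis. Payload 7.1 kg.
Tool frame: the origin (TCP) lies on the centre line of the jaws, within the pads' length; the fingertips stand 19 mm ahead of it and the grasp point (between the pads) is the TCP (robot.tip_extent is the distance from the TCP to the fingertips, in mm); z points along the fingers, y is the direction in which the jaws open and shut (so a half turn about z gives the same grasp; the last joint's range is limited). The gripper opens to 88 mm and grips with 3 to 60 N. Pads are 20 mm wide; open, the fingers measure 115 mm over their backs; the gripper's body (75 mm by 178 mm) begins 61 mm behind the grasp point.
Start: joints at [-1.121, 0.423, 1.63, -0, 1.089, -0.019], TCP at [282.399, -557.544, 241.675] pointing down, gripper open.
Joint ranges: [-3, 3], [-0.9, 2.11], [0.09, 2.58], [-1.31, 4.45], [0.11, 2.69], [-2.54, 2.54]. Speed limits (rad/s): [2.39, 2.39, 3.01, 3.14, 3.14, 3.14].

## Interface

Orientations are given as a unit quaternion [x, y, z, w].
In Python, from rig import robot, get_image gives the robot as it stands. The module is installed in compiled form; this text tells all that it offers.
- The arm moves only by the tool arm_command, never from a script. Its argument "motion" is text: rows parted by semicolons, each of 7 numbers parted by spaces: the turn, a rotation vector about the tool's x, y, z in rad, then the shift along the tool's x, y, z in m, then the finger opening in m, from 0 to 0.0878. A call has 1 to 10 rows; each row is the pose to reach, as a shift and turn from the pose commanded when the call began, along the tool's axes at that moment; what a row does not reach only later rows make up. A row lasts 1/12 s, in which the tool goes at most 41.7 mm and 7.16 degrees, less where a joint would pass 70% of its speed; a pose out of reach is approached as far as the arm can. A call with a gripper value outside its range is refused whole. The fingers move at their own pace and stop on an object; "force" is the grip in N (left out, the last holds). Time passes only in rows, so rows that repeat a pose let the fingers close. It gives the time, the measured TCP pose, the force and the opening at its end, in the units of the state.
- robot.state(): the state, without advancing time (a new reading comes with each control period).
- get_image(name): name is "scene" or "top" or "wrist"; returns a dict with "img" (420x560x3 uint8, red, green, blue), "K" (3x3 intrinsics, pixels), "world_from_camera" (4x4, takes a point from camera to world coordinates); the wrist camera has in their place "mount" (4x4, takes a point from camera to tool coordinates, whose origin is the TCP and whose axes are the flange's). Camera axes: x right, y up, looking along -z (the intrinsics and any distortion apply to the point x, -y, -z); pixel columns grow to the right and rows downward; lengths in mm; the calibration is good to about 2 mm. A picture is of the moment at which its call begins: read the wrist's pose just before it. There is no depth.
- robot.sign_off(): hands the job in, once; it reports no verdict.
The state is a dict: "t": time; "qpos": joint angles; "qvel": joint speeds; "effort": joint torques, N m; "position": TCP position; "orientation": TCP orientation; "contact_force": force on the tool from outside, world axes, zero at the start; "moment": the same for the moment, N m; "gripper_width": opening from 0.0 (shut) to 1.0 (fully open).
Only numpy, scipy, OpenCV 4.12 (cv2) and the standard library are available. Lean on these libraries where they do the work, as an engineer would, in place of code of your own. Each camera call takes 0.05 s, during which the arm holds its last target.

## Working session

There is one attempt and no reset: what is moved stays moved. The work goes in short steps, Python scripts to look and compute and a tool call to move; the robot and the scene stay as the last step left them, time stands still between calls to the robot, and variables do not carry over. Pictures are saved under pics/ and viewed, and the job is handed in when it is done.

Besides the shell and the picture viewer there is one more tool, called after "Call:" as name(argument=value, ...), one argument or row to a line, values as JSON. arm_command: Moves the arm, as the interface text tells. Its arguments: {"type":"object","properties":{"motion":{"type":"string"},"force":{"type":"number"}},"required":["motion"]}

```bash
mkdir -p pics
python3 - <<'E'
from rig import robot,get_image
import cv2,numpy as np
print(robot.state())
for n in("scene","top","wrist"):
    d=get_image(n); cv2.imwrite(f"pics/{n}0.png",d["img"][:,:,::-1])
    print(n,{k:np.round(v,3).tolist() for k,v in d.items() if k!="img"})
E
```

```text
{'t': 0.0, 'qpos': array([-1.12103444e+00,  4.23819135e-01,  1.63065018e+00,  1.84599431e-05,
        1.08859066e+00, -1.89976705e-02]), 'qvel': array([0.00014928, 0.0020972 , 0.00072072, 0.00082726, 0.00120177,
       0.00074786]), 'effort': array([-3.85302686e-03, -5.44638813e+01, -2.73670381e+01,  6.40251464e-02,
        2.27707950e-02, -1.59348792e-04]), 'position': array([ 282.17237306, -557.11360782,  240.93086743]), 'orientation': array([ 9.72659302e-01,  2.32235534e-01, -1.48813118e-04, -7.18456938e-04]), 'contact_force': array([ 0.55603362, -0.61629868,  0.18758965]), 'moment': array([-0.0078376 , -0.03785448, -0.00149649]), 'gripper_width': 1.0032162156869529}
scene {'K': [[402.405, 0.0, 273.101], [0.0, 402.405, 202.972], [0.0, 0.0, 1.0]], 'world_from_camera': [[-0.741, 0.37, -0.561, -40.391], [-0.672, -0.381, 0.635, 747.56], [0.021, 0.847, 0.531, 627.59], [0.0, 0.0, 0.0, 1.0]]}
top {'K': [[437.791, 0.0, 282.222], [0.0, 437.791, 214.98], [0.0, 0.0, 1.0]], 'world_from_camera': [[-0.019, 0.992, -0.125, 427.163], [-1.0, -0.016, 0.022, 76.571], [0.02, 0.126, 0.992, 1097.31], [0.0, 0.0, 0.0, 1.0]]}
wrist {'K': [[330.208, 0.0, 281.516], [0.0, 330.208, 208.036], [0.0, 0.0, 1.0]], 'mount': [[0.0, 0.955, 0.298, 81.476], [1.0, 0.0, -0.0, 1.014], [-0.0, 0.298, -0.955, -142.403], [0.0, 0.0, 0.0, 1.0]]}
```

View pics/scene0.png

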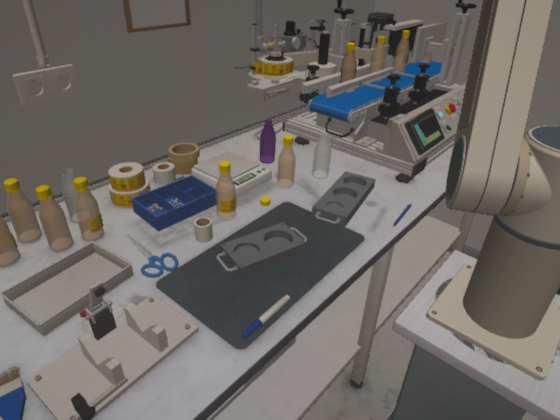

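View pics/top0.png

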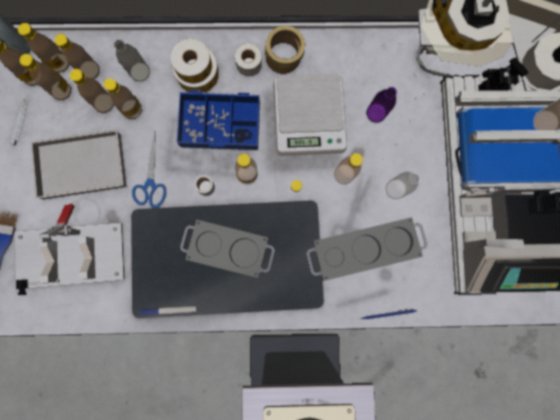

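View pics/wrist0.png

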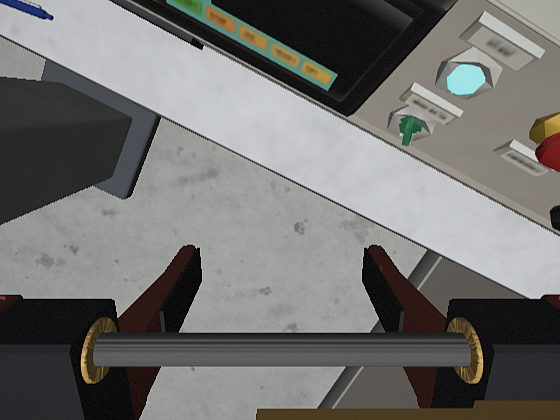

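Run:
```python
import cv2
a=cv2.imread("pics/top0.png")[140:300,170:440]
cv2.imwrite("pics/c1.png",cv2.resize(a,None,fx=2.9,fy=2.9,interpolation=cv2.INTER_CUBIC))
a=cv2.imread("pics/scene0.png")[110:280,180:390]
cv2.imwrite("pics/c2.png",cv2.resize(a,None,fx=3.5,fy=3.5,interpolation=cv2.INTER_CUBIC))
```

```text
(no output)
```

View pics/c1.png

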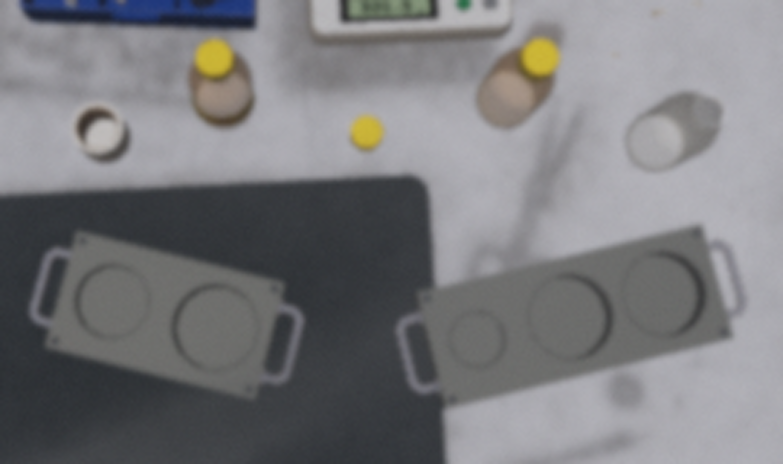

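View pics/c2.png

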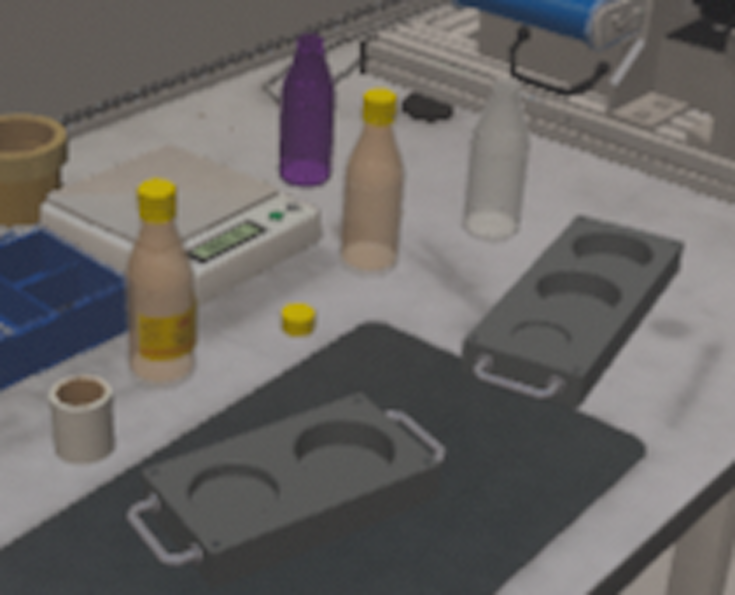

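```bash
cat > h.py <<'E'
import numpy as np,cv2
from scipy.spatial.transform import Rotation as R
def ray(d,u,v,W=None):
    W=d["world_from_camera"] if W is None else W
    K=d["K"]; c=np.array([(u-K[0,2])/K[0,0],-(v-K[1,2])/K[1,1],-1.0])
    return W[:3,3],W[:3,:3]@c
def onz(d,u,v,z,W=None):
    o,r=ray(d,u,v,W); return o+r*(z-o[2])/r[2]
def proj(d,p,W=None):
    W=d["world_from_camera"] if W is None else W
    c=W[:3,:3].T@(np.asarray(p)-W[:3,3]); K=d["K"]
    return K[0,0]*c[0]/-c[2]+K[0,2],K[1,1]*c[1]/c[2]+K[1,2]
def tri(rs):
    A=np.zeros((3,3));b=np.zeros(3);Ps=[]
    for o,r in rs:
        r=r/np.linalg.norm(r);P=np.eye(3)-np.outer(r,r);A+=P;b+=P@o;Ps.append((P,o))
    x=np.linalg.solve(A,b); return x,[np.linalg.norm(P@(x-o)) for P,o in Ps]
def wristW(st,d):
    T=np.eye(4);T[:3,:3]=R.from_quat(st["orientation"]).as_matrix();T[:3,3]=st["position"]
    return T@d["mount"]
def blobs(img,lo,hi,amin=20):
    m=cv2.inRange(cv2.cvtColor(img,cv2.COLOR_RGB2HSV),lo,hi)
    n,l,s,c=cv2.connectedComponentsWithStats(m)
    return [(np.round(c[i],1),s[i]) for i in range(1,n) if s[i][4]>=amin]
E
python3 - <<'E'
from h import *; from rig import get_image
for n in("scene","top"):
    d=get_image(n)
    for b in blobs(d["img"],(20,150,110),(34,255,255),15): print(n,b[0],b[1])
d=get_image("top")
g=cv2.cvtColor(cv2.resize(d["img"],None,fx=4,fy=4,interpolation=cv2.INTER_CUBIC),cv2.COLOR_RGB2GRAY)
e=cv2.adaptiveThreshold(g,255,cv2.ADAPTIVE_THRESH_MEAN_C,cv2.THRESH_BINARY_INV,41,4)
roi=e[205*4:285*4,170*4:440*4]
cv2.imwrite("pics/e.png",cv2.resize(roi,(800,238)))
E
```

```text
scene [405.6  33.4] [403  30   6   8  40]
scene [380.9  39.3] [378  36   7   8  46]
scene [350.1  46. ] [347  42   8   9  63]
scene [269.   67.3] [254  62  33  12 218]
scene [272.5  74.7] [264  74  18   2  18]
scene [447.3 108.5] [445 105   6   9  30]
scene [287.7 140. ] [284 135   9  11  84]
scene [224.4 166.9] [219 161  11  13 115]
scene [ 79.6 183.4] [ 74 177  14  14 139]
scene [117.6 183. ] [110 177  17  14 124]
scene [  9.9 184.5] [  4 178  14  15 135]
scene [ 42.1 191.8] [ 36 185  14  15 153]
scene [120.8 198.4] [110 192  24  12 149]
scene [264.6 200.8] [261 197   9   9  68]
scene [225.  205.9] [220 200  12  13 120]
scene [ 91.  223.9] [ 89 219   6  11  38]
top [23.8 28.7] [ 17  23  14  12 126]
top [60.5 39.9] [ 55  34  13  13 113]
top [25.3 59.6] [ 19  54  14  12 134]
top [76.3 74.5] [ 71  68  12  14 124]
top [110.   84.4] [105  79  12  12 109]
top [243.4 160.2] [238 154  12  13 122]
top [355.2 160.3] [349 154  13  13 128]
top [295.9 185.4] [292 181   9  10  72]
```

View pics/e.png

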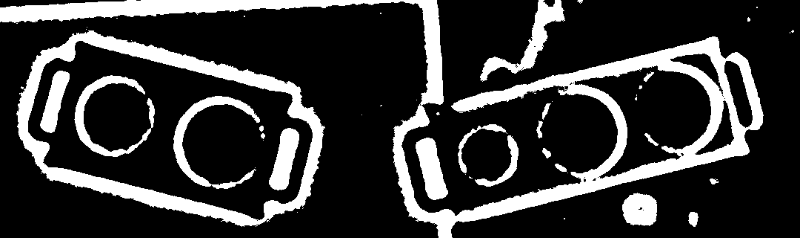

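Run:
```python
from h import *; from rig import get_image
t=get_image("top");s=get_image("scene")
print("plain cap",tri([ray(t,355.2,160.3),ray(s,287.7,140)]),onz(t,355.2,160.3,163))
print("lab cap",tri([ray(t,243.4,160.2),ray(s,224.4,166.9)]),onz(t,243.4,160.2,163))
print("cap",tri([ray(t,295.9,185.4),ray(s,264.6,200.8)]),onz(t,295.9,185.4,13))
f=lambda u,v,z:onz(t,170+u/2.9,140+v/2.9,z)
print("empty mouth",f(706,108,148),"foot",f(657,140,10))
print("core",f(102,117,48)," inner",f(102,133,0))
for nm,C in(("short",[(78,232),(285,285),(255,400),(45,345)]),("long",[(420,293),(700,226),(733,337),(447,405)])):
    P=np.array([f(u,v,34) for u,v in C]);c=P.mean(0)
    y=(P[0]+P[3]-P[1]-P[2]);y/=np.linalg.norm(y)
    x=(P[0]+P[1]-P[2]-P[3]);x/=np.linalg.norm(x)
    print(nm,c,"yang",np.degrees(np.arctan2(y[1],y[0])),"xang",np.degrees(np.arctan2(x[1],x[0])),"len",np.linalg.norm(P[0]-P[1]),np.linalg.norm(P[0]-P[3]))
    for o in ((-43,46) if nm=="short" else (-78,4,85)): print(o,c+y*o)
print("rims",[f(u,v,34).round() for u,v in((113,302),(217,327),(477,340),(568,317),(662,292))])
```

```text
plain cap (array([ 664.81150381, -108.26393646,  154.98164428]), [np.float64(0.7206478598269654), np.float64(0.7206478598268673)]) [ 663.36934674 -106.26944871  163.        ]
lab cap (array([668.59585323, 138.59762626, 154.17896149]), [np.float64(0.802166892146429), np.float64(0.8021668921463754)]) [666.95488769 138.55203979 163.        ]
cap (array([638.84484128,  16.49508985,  10.03856027]), [np.float64(0.41238683940081766), np.float64(0.41238683940089604)]) [638.5964582   16.91139374  13.        ]
empty mouth [ 626.81422511 -237.63756746  148.        ] foot [ 627.95972913 -238.57783688   10.        ]
core [647.56026026 239.39066506  48.        ]  inner [643.37421852 246.79169888   0.        ]
short [481.41394051 188.0255386   34.        ] yang 74.50969525630762 xang -15.670052869995375 len 179.52363469350655 97.72947093611286
-43 [469.92970208 146.58748522  34.        ]
46 [493.69940488 232.35461896  34.        ]
long [ 475.62250195 -155.30732507   34.        ] yang 102.24480244467243 xang 12.748386414204287 len 245.2876214866225 95.4902715229303
-78 [ 492.16544569 -231.53285237   34.        ]
4 [ 474.77414587 -151.39832367   34.        ]
85 [457.59493506 -72.24104532  34.        ]
rims [array([493., 232.,  34.]), array([471., 145.,  34.]), array([456., -72.,  34.]), array([ 474., -149.,   34.]), array([ 493., -229.,   34.])]
```

```bash
cat > go.py <<'E'
import sys
from h import *; from rig import robot
s=robot.state();R0=R.from_quat(s["orientation"]);p=s["position"]
print("t",round(s["t"],2),"p",p.round(1),"w",round(s["gripper_width"]*87.8,1),"q",s["qpos"].round(2),"F",s["contact_force"].round(1))
ax=R0.as_matrix();print("yaw y",round(np.degrees(np.arctan2(ax[1,1],ax[0,1])),1))
for a in sys.argv[1:]:
    x,y,z,w=map(float,a.split(","))
    best=None
    for k in (0,180):
        b=np.radians(w+k);Y=np.array([np.cos(b),np.sin(b),0]);Z=np.array([0,0,-1.]);X=np.cross(Y,Z)
        r=(R0.inv()*R.from_matrix(np.c_[X,Y,Z])).as_rotvec()
        if best is None or np.linalg.norm(r)<np.linalg.norm(best): best=r
    d=R0.inv().apply(np.array([x,y,z])-p)/1000
    print(a,"|",best.round(3),d.round(4))
E
python3 go.py 282,-557,450,-63 450,-380,450,-30 664,-107,300,12.5
```

```text
t 0.4 p [ 282.4 -557.5  241.6] w 87.8 q [-1.12  0.42  1.63 -0.    1.09 -0.02] F [-0.4  0.  -0.1]
yaw y -63.1
282,-557,450,-63 | [-0.     0.    -0.002] [-1.000e-04 -6.000e-04 -2.084e-01]
450,-380,450,-30 | [-0.    -0.    -0.578] [ 0.2297 -0.0826 -0.2084]
664,-107,300,12.5 | [-0.   -0.   -1.32] [ 0.544  -0.2294 -0.0584]
```

Call:
arm_command(
  motion="0 0 0 0 0 -0.04 0.0878; 0 0 0 0 0 -0.08 0.0878; 0 0 0 0 0 -0.12 0.0878; 0 0 -0.06 0 0 -0.16 0.0878; 0 0 -0.15 0.02 -0.01 -0.19 0.0878; 0 0 -0.25 0.05 -0.02 -0.208 0.0878; 0 0 -0.35 0.09 -0.035 -0.208 0.0878; 0 0 -0.45 0.13 -0.05 -0.208 0.0878; 0 0 -0.55 0.165 -0.065 -0.208 0.0878; 0 0 -0.65 0.2 -0.08 -0.208 0.0878",
)

```text
t: 1.23
position: [425.6, -394.1, 450.0]
orientation: [0.846, 0.533, 0.0, 0.0]
contact_force: [0.1, -0.4, 0.0]
gripper_width: 0.996
```

```bash
python3 go.py 664,-107,300,12.5
```

```text
t 1.23 p [ 425.6 -394.1  450. ] w 87.5 q [-0.77  0.19  1.48  0.    1.47 -0.32] F [ 0.1 -0.4  0. ]
yaw y -25.6
664,-107,300,12.5 | [ 0.001  0.    -0.665] [0.3619 0.0907 0.15  ]
```

Call:
arm_command(
  motion="0 0 -0.08 0.036 0.009 0.015 0.0878; 0 0 -0.16 0.072 0.018 0.03 0.0878; 0 0 -0.25 0.109 0.027 0.045 0.0878; 0 0 -0.33 0.145 0.036 0.06 0.0878; 0 0 -0.41 0.181 0.045 0.075 0.0878; 0 0 -0.5 0.217 0.054 0.09 0.0878; 0 0 -0.58 0.253 0.063 0.105 0.0878; 0 0 -0.665 0.29 0.073 0.12 0.0878; 0 0 -0.665 0.326 0.082 0.135 0.0878; 0 0 -0.665 0.362 0.0907 0.15 0.0878",
)

```text
t: 2.07
position: [665.3, -108.1, 299.0]
orientation: [0.628, 0.778, 0.0, 0.0]
contact_force: [1.5, 0.1, -0.2]
gripper_width: 1.004
```

```bash
cat > wr.py <<'E'
import sys
from h import *; from rig import robot,get_image
s=robot.state();d=get_image("wrist");W=wristW(s,d)
np.savez("w.npz",W=W,K=d["K"],img=d["img"]);cv2.imwrite("pics/%s.png"%sys.argv[1],d["img"][:,:,::-1])
for b in blobs(d["img"],(20,150,110),(34,255,255),60): print("yellow",b[0],b[1], "z163",onz(d,*b[0],163,W).round(1),"z13",onz(d,*b[0],13,W).round(1))
E
python3 wr.py w1; python3 go.py 664,-107,160,12.5
```

```text
yellow [283.7  64.5] [272  52  24  26 478] z163 [643.1   0.7 163. ] z13 [640.9  16.6  13. ]
yellow [283.4 199.3] [268 181  32  36 863] z163 [ 666.2 -105.8  163. ] z13 [ 676.3 -147.3   13. ]
t 2.12 p [ 667.5 -102.9  295.3] w 88.0 q [-0.17  0.45  1.46  0.    1.24 -0.39] F [ 0.4  3.2 -1.9]
yaw y 12.4
664,-107,160,12.5 | [-0.001 -0.004 -0.002] [-0.0037 -0.0041  0.1353]
```

View pics/w1.png

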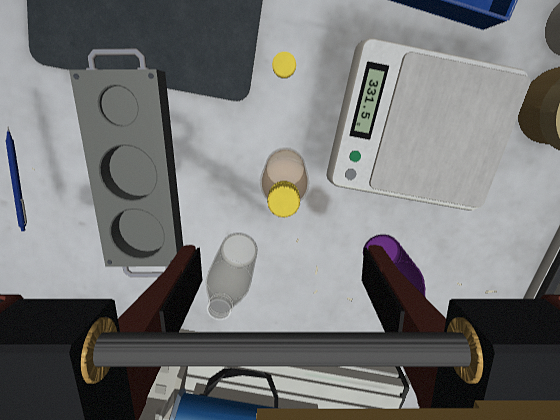

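```bash
python3 wr.py w2
python3 - <<'E'
import cv2
a=cv2.imread("pics/w2.png")[20:320,60:340]
cv2.imwrite("pics/w2c.png",cv2.resize(a,None,fx=2,fy=2))
E
python3 go.py 665,-107,160,12.5
```

```text
yellow [281.7  69.3] [270  57  24  26 478] z163 [644.    2.2 163. ] z13 [641.   16.7  13. ]
yellow [279.3 205.5] [263 187  33  36 881] z163 [ 665.5 -105.4  163. ] z13 [ 674.2 -149.7   13. ]
t 2.17 p [ 665.6 -105.4  296.2] w 87.9 q [-0.18  0.45  1.46  0.    1.24 -0.39] F [ 0.5 -0.6  0. ]
yaw y 12.5
665,-107,160,12.5 | [-0.003 -0.003 -0.001] [-0.0018 -0.0005  0.1362]
```

View pics/w2c.png

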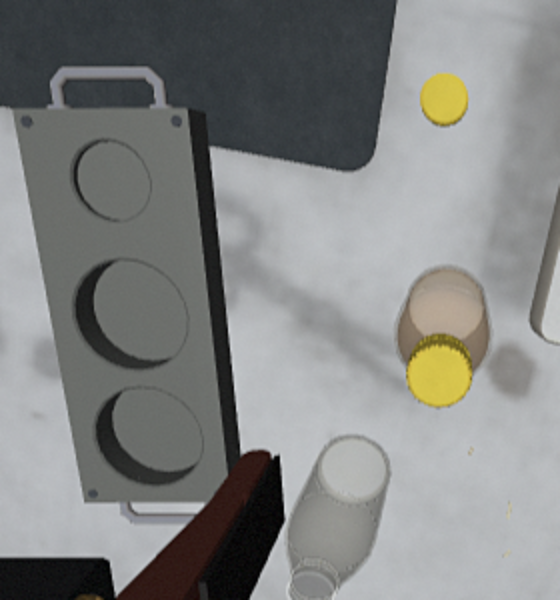

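Run:
```python
from h import *
w=np.load("w.npz");d=w
for u,v,z in((115.5,110,34),(126,176.5,34),(135,238,34),(217,312.5,148),(279.3,207,166)): print(onz(d,u,v,z,w["W"]).round(1))
```

```text
[460.5 -70.3  34. ]
[ 478.8 -147.5   34. ]
[ 496.8 -227.9   34. ]
[ 628.6 -234.6  148. ]
[ 665.6 -105.8  166. ]
```

Call:
arm_command(
  motion="0 0 0 0 0 0.025 0.0878; 0 0 0 -0.001 0 0.055 0.0878; 0 0 0 -0.001 0 0.085 0.0878; 0 0 0 -0.001 0 0.11 0.0878; 0 0 0 -0.001 -0.001 0.128 0.0878; 0 0 0 -0.001 -0.001 0.135 0.0878; 0 0 0 -0.001 -0.001 0.135 0.0878",
  force=40,
)

```text
t: 2.75
position: [662.3, -111.4, 163.1]
orientation: [0.628, 0.778, -0.001, -0.001]
contact_force: [-0.5, 0.4, 0.1]
gripper_width: 1.003
```

```bash
python3 wr.py w3; python3 go.py 665,-107,161,12.5
```

```text
yellow [289.9  41.3] [ 273   22   35   40 1092] z163 [642.8  -8.3 163. ] z13 [640.7  16.8  13. ]
yellow [291.2 268.1] [ 262  232   60   68 2909] z163 [ 664.9 -104.3  163. ] z13 [ 686.  -180.1   13. ]
t 2.8 p [ 663.4 -111.5  164.8] w 87.6 q [-0.18  0.58  1.57 -0.    1.   -0.4 ] F [ 0.6  0.4 -0.4]
yaw y 12.2
665,-107,161,12.5 | [-0.001 -0.    -0.006] [0.0041 0.0025 0.0038]
```

View pics/w3.png

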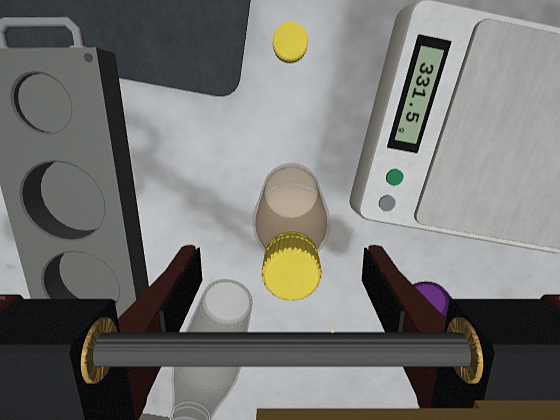

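Call:
arm_command(
  motion="0 0 0 0 0 0 0.0878; 0 0 0 0 0 0 0.0878; 0 0 0 0 0 0 0.0878; 0 0 0 0 0 0 0.0878",
)

```text
t: 3.13
position: [664.2, -111.1, 165.9]
orientation: [0.628, 0.778, 0.0, 0.001]
contact_force: [-0.1, 0.4, -0.3]
gripper_width: 0.999
```

```bash
python3 wr.py w4; python3 go.py 665,-106,161,12.5
```

```text
yellow [286.8  41.4] [ 270   22   35   40 1075] z163 [643.4  -7.9 163. ] z13 [640.8  16.8  13. ]
yellow [288.  266.1] [ 259  230   59   68 2804] z163 [ 665.5 -104.6  163. ] z13 [ 685.6 -179.8   13. ]
t 3.18 p [ 664.  -111.   165.6] w 87.9 q [-0.18  0.58  1.57 -0.    1.   -0.4 ] F [-0.2 -0.7  0.6]
yaw y 12.2
665,-106,161,12.5 | [ 0.001  0.001 -0.005] [0.0047 0.002  0.0046]
```

Call:
arm_command(
  motion="0 0 0 0.0025 0.001 0.0025 0.0878; 0 0 0 0.005 0.002 0.005 0.0878; 0 0 0 0.005 0.002 0.005 0.0878; 0 0 0 0.005 0.002 0.005 0.027; 0 0 0 0.005 0.002 0.005 0.02; 0 0 0 0.005 0.002 0.005 0.02; 0 0 0 0.005 0.002 0.005 0.02; 0 0 0 0.005 0.002 0.005 0.02; 0 0 0 0.005 0.002 0.005 0.02; 0 0 0 0.005 0.002 0.005 0.02",
  force=40,
)

```text
t: 4.02
position: [664.6, -105.7, 159.7]
orientation: [0.628, 0.778, 0.0, 0.0]
contact_force: [0.3, 0.9, -0.2]
gripper_width: 0.507
```

```bash
python3 wr.py w5; python3 go.py 665,-106,250,12.5
```

```text
yellow [285.2  47.3] [ 268   28   36   40 1102] z163 [643.8  -5.6 163. ] z13 [640.7  16.8  13. ]
yellow [285.6 280.1] [ 256  244   60   70 3145] z163 [ 665.5 -103.6  163. ] z13 [ 685.9 -186.7   13. ]
t 4.07 p [ 664.5 -105.7  159.7] w 40.3 q [-0.18  0.58  1.57  0.    0.99 -0.39] F [ 0.4 -0.4  0.1]
yaw y 12.2
665,-106,250,12.5 | [ 0.    -0.    -0.005] [-0.0004  0.0004 -0.0903]
```

View pics/w5.png

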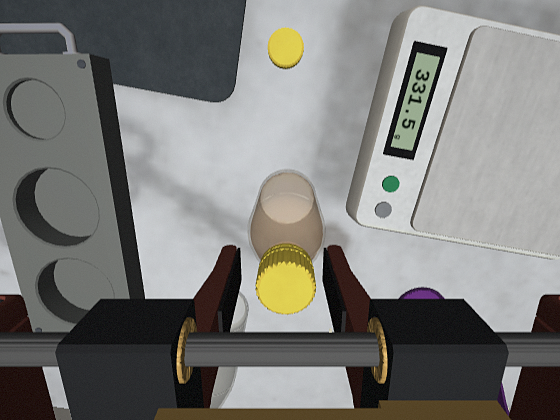

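Call:
arm_command(
  motion="0 0 0 0 0 -0.0015 0.02; 0 0 0 0 0 -0.0015 0.02; 0 0 0 0 0 -0.0015 0.02; 0 0 0 0 0 -0.0015 0.02; 0 0 0 0 0 -0.0015 0.02; 0 0 0 0 0 -0.0015 0.02",
  force=40,
)

```text
t: 4.57
position: [664.7, -105.7, 161.4]
orientation: [0.628, 0.778, 0.0, 0.0]
contact_force: [0.4, 0.3, 2.3]
gripper_width: 0.323
```

```bash
python3 go.py 665,-106,240,12.5
```

```text
t 4.57 p [ 664.7 -105.7  161.4] w 28.4 q [-0.18  0.58  1.57 -0.    0.99 -0.39] F [0.4 0.3 2.3]
yaw y 12.2
665,-106,240,12.5 | [ 0.     0.    -0.005] [-0.0004  0.0002 -0.0786]
```

Call:
arm_command(
  motion="0 0 0 0 0 -0.005 0.02; 0 0 0 0 0 -0.014 0.02; 0 0 0 0 0 -0.025 0.02; 0 0 0 0 0 -0.037 0.02; 0 0 0 0 0 -0.049 0.02; 0 0 0 0 0 -0.06 0.02; 0 0 0 0 0 -0.069 0.02; 0 0 0 0 0 -0.075 0.02; 0 0 0 0 0 -0.078 0.02; 0 0 0 0 0 -0.078 0.02",
  force=45,
)

```text
t: 5.4
position: [664.8, -105.7, 240.1]
orientation: [0.628, 0.778, 0.0, 0.001]
contact_force: [-0.0, -0.3, -2.6]
gripper_width: 0.324
```

```bash
python3 wr.py w6; python3 go.py 494.5,-229.5,239,12.5
```

```text
yellow [283.9  60.3] [271  46  27  30 646] z163 [643.2  -0.8 163. ] z13 [640.9  16.6  13. ]
yellow [281.6 277.5] [ 252  242   59   69 3130] z163 [ 673.3 -146.6  163. ] z13 [ 691.6 -228.8   13. ]
t 5.45 p [ 664.5 -105.6  239.3] w 28.8 q [-0.18  0.5   1.52  0.    1.13 -0.39] F [-0.1 -0.5 -2.5]
yaw y 12.2
494.5,-229.5,239,12.5 | [ 0.     0.    -0.005] [-0.0851 -0.1923  0.0003]
```

View pics/w6.png

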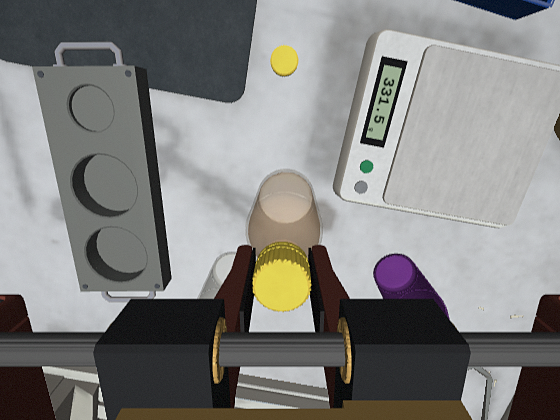

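Run:
```python
from h import *
w=np.load("w.npz");d=w
for u,v,z in((91.5,108,34),(104.5,184.5,34),(115.5,253.5,34)): print(onz(d,u,v,z,w["W"]).round(1))
```

```text
[461.  -70.1  34. ]
[ 478.1 -147.3   34. ]
[ 495.  -227.2   34. ]
```

Call:
arm_command(
  motion="0 0 0 -0.003 -0.006 0 0.02; 0 0 0 -0.009 -0.02 0 0.02; 0 0 0 -0.018 -0.041 0 0.02; 0 0 0 -0.029 -0.066 0 0.02; 0 0 0 -0.041 -0.093 0 0.02; 0 0 0 -0.053 -0.12 0 0.02; 0 0 0 -0.065 -0.147 0 0.02; 0 0 0 -0.075 -0.169 0 0.02; 0 0 0 -0.082 -0.185 0 0.02; 0 0 0 -0.085 -0.192 0 0.02",
)

```text
t: 6.28
position: [492.1, -230.4, 238.5]
orientation: [0.629, 0.778, -0.0, -0.001]
contact_force: [0.8, -0.0, -2.9]
gripper_width: 0.325
```

Call:
arm_command(
  motion="0 0 0 0 0 0 0.02; 0 0 0 0 0 0 0.02; 0 0 0 0 0 0 0.02; 0 0 0 0 0 0 0.02",
)

```text
t: 6.62
position: [495.7, -228.8, 239.1]
orientation: [0.628, 0.779, 0.0, 0.0]
contact_force: [-0.1, -0.4, -3.2]
gripper_width: 0.323
```

```bash
python3 wr.py w7; python3 go.py 494.5,-229,171.5,12.5
python3 - <<'E'
from rig import get_image
import cv2
for n in("scene","top"):
    d=get_image(n)["img"][:,:,::-1]
    a=d[90:250,260:420] if n=="scene" else d[170:300,290:450]
    cv2.imwrite("pics/%s7.png"%n,cv2.resize(a,None,fx=3.5,fy=3.5))
E
```

```text
yellow [270.4 248.5] [256 242  32  23 103] z163 [ 491.2 -247.9  163. ] z13 [ 500.5 -315.4   13. ]
yellow [282.  280.6] [ 252  243   59   68 2775] z163 [ 504.9 -271.6  163. ] z13 [ 523.6 -355.4   13. ]
t 6.67 p [ 495.6 -228.8  239. ] w 28.5 q [-0.45  0.31  1.81  0.    1.02 -0.67] F [-0.5  0.  -3.3]
yaw y 12.3
494.5,-229,171.5,12.5 | [ 0.    -0.    -0.004] [-0.     -0.0011  0.0675]
```

View pics/w7.png

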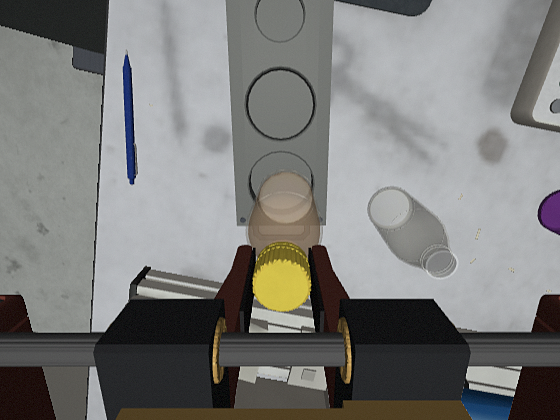

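View pics/scene7.png

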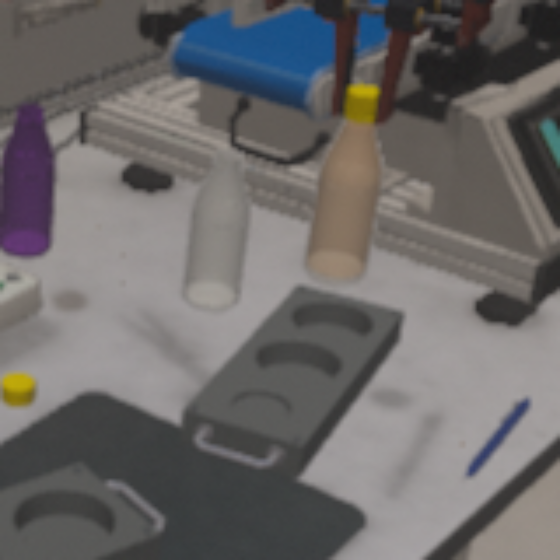

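Run:
```python
from h import *
w=np.load("w.npz");d=w
for u,v,z in((280,15.5,34),(281.3,103.5,34),(282,190,34),(440,263,148)): print(onz(d,u,v,z,w["W"]).round(1))
print(proj(d,(494.5,-229,34),w["W"]))
```

```text
[460.  -72.2  34. ]
[ 477.8 -148.4   34. ]
[ 497.5 -235.6   34. ]
[ 624.3 -238.7  148. ]
(np.float64(280.59956990003053), np.float64(183.59792428459235))
```

Call:
arm_command(
  motion="0 0 0 0 -0.0005 0.004 0.02; 0 0 0 0 -0.001 0.011 0.02; 0 0 0 0 -0.001 0.02 0.02; 0 0 0 0 -0.001 0.03 0.02; 0 0 0 0 -0.001 0.04 0.02; 0 0 0 0 -0.001 0.049 0.02; 0 0 0 0 -0.001 0.056 0.02; 0 0 0 0 -0.001 0.061 0.02; 0 0 0 0 -0.001 0.064 0.02; 0 0 0 0 -0.001 0.065 0.02",
)

```text
t: 7.6
position: [493.7, -229.5, 173.6]
orientation: [0.628, 0.778, -0.0, -0.0]
contact_force: [0.1, 0.1, -3.0]
gripper_width: 0.322
```

```bash
python3 wr.py w8; python3 go.py 494.5,-229,171.5,12.5
```

```text
yellow [281.6 278.8] [ 252  242   59   69 2964] z163 [ 494.3 -234.7  163. ] z13 [ 512.4 -317.4   13. ]
t 7.65 p [ 493.8 -229.5  173.8] w 28.7 q [-0.46  0.4   1.86 -0.    0.89 -0.67] F [-0.3 -0.1 -3. ]
yaw y 12.2
494.5,-229,171.5,12.5 | [-0.    -0.    -0.005] [0.0004 0.0008 0.0023]
```

View pics/w8.png

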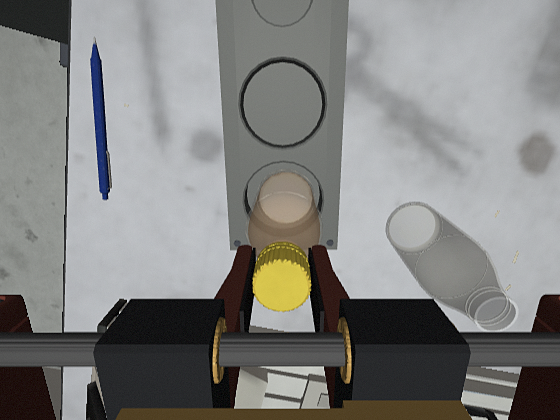

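Call:
arm_command(
  motion="0 0 0 0 0 0.001 0.02; 0 0 0 0 0.0005 0.002 0.02; 0 0 0 0 0.0005 0.0025 0.02; 0 0 0 0 0.0005 0.0028 0.02; 0 0 0 0 0.0005 0.0028 0.02",
)

```text
t: 8.07
position: [494.4, -229.5, 171.5]
orientation: [0.628, 0.778, 0.0, 0.0]
contact_force: [0.4, -0.0, -2.7]
gripper_width: 0.321
```

```bash
python3 go.py 494.5,-229,171.5,12.5
```

```text
t 8.07 p [ 494.4 -229.5  171.5] w 28.2 q [-0.46  0.4   1.86  0.    0.88 -0.67] F [ 0.4 -0.  -2.7]
yaw y 12.2
494.5,-229,171.5,12.5 | [ 0.     0.    -0.005] [0.0004 0.0002 0.    ]
```

Weight is still on the tool, so I go a little lower until the force drops.

Call:
arm_command(
  motion="0 0 0 0 0 0.0005 0.02; 0 0 0 0 0 0.001 0.02; 0 0 0 0 0 0.001 0.02; 0 0 0 0 0 0.001 0.02",
)

```text
t: 8.4
position: [494.9, -229.7, 171.3]
orientation: [0.628, 0.778, 0.0, 0.001]
contact_force: [-2.1, 0.3, 5.6]
gripper_width: 0.322
```

Call:
arm_command(
  motion="0 0 0 0 0 -0.0005 0.032; 0 0 0 0 0 -0.0005 0.036; 0 0 0 0 0 -0.0005 0.045; 0 0 0 0 0 -0.0005 0.055; 0 0 0 0 0 -0.0005 0.065; 0 0 0 0 0 -0.0005 0.07; 0 0 0 0 0 -0.015 0.08; 0 0 0 0 0 -0.04 0.0878; 0 0 0 0 0 -0.075 0.0878; 0 0 0 0 0 -0.11 0.0878",
)

```text
t: 9.23
position: [493.6, -229.1, 280.8]
orientation: [0.628, 0.778, -0.0, -0.001]
contact_force: [0.1, -1.0, -0.0]
gripper_width: 0.974
```

```bash
python3 wr.py w9; python3 go.py 627,-237,240,12.5
python3 - <<'E'
from rig import get_image
import cv2
d=get_image("scene")["img"][:,:,::-1]
cv2.imwrite("pics/s9.png",cv2.resize(d[90:250,260:420],None,fx=3.5,fy=3.5))
E
```

```text
yellow [284.3 196.2] [269 193  31  11  69] z163 [ 493.1 -218.9  163. ] z13 [ 503.  -258.6   13. ]
yellow [283.8 214.3] [266 196  36  36 951] z163 [ 496.1 -234.2  163. ] z13 [ 507.6 -282.7   13. ]
t 9.28 p [ 497.1 -230.7  288.5] w 87.0 q [-0.46  0.25  1.76  0.    1.12 -0.67] F [ 2.7 -1.2  4.6]
yaw y 12.2
627,-237,240,12.5 | [ 0.007  0.006 -0.005] [-0.0333  0.1253  0.0495]
```

View pics/w9.png

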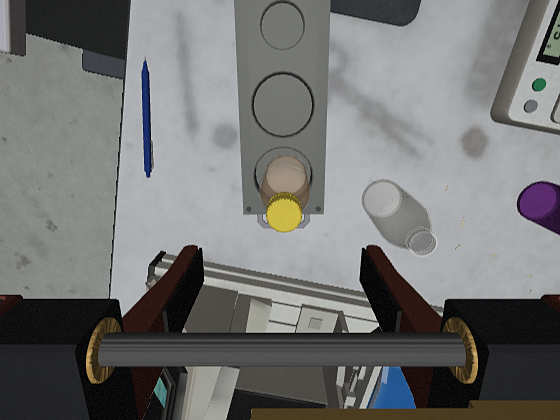

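View pics/s9.png

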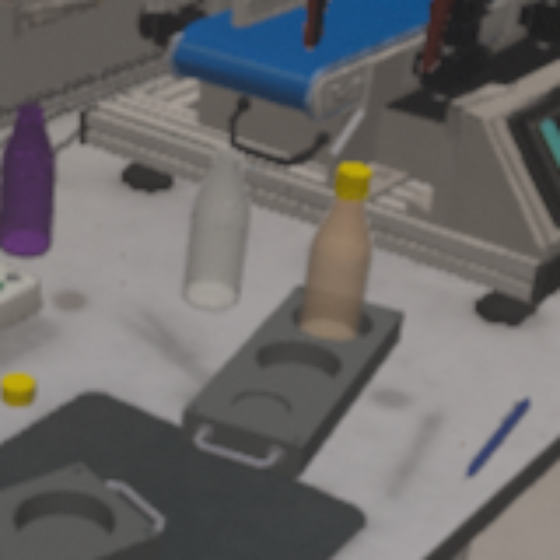

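Call:
arm_command(
  motion="0 0 0 -0.006 0.024 0.005 0.0878; 0 0 0 -0.013 0.05 0.015 0.0878; 0 0 0 -0.02 0.077 0.025 0.0878; 0 0 0 -0.027 0.102 0.035 0.0878; 0 0 0 -0.031 0.118 0.043 0.0878; 0 0 0 -0.033 0.125 0.049 0.0878; 0 0 0 -0.033 0.125 0.049 0.0878; 0 0 0 -0.033 0.125 0.049 0.0878; 0 0 0 -0.033 0.125 0.049 0.0878",
)

```text
t: 10.08
position: [622.5, -235.3, 231.4]
orientation: [0.628, 0.778, -0.0, -0.0]
contact_force: [0.4, 0.8, 0.6]
gripper_width: 0.999
```

```bash
python3 wr.py w10; python3 go.py 626.5,-237,91,12.5
```

```text
yellow [ 84.5 188.8] [  62  166   46   45 1531] z163 [ 489.5 -234.8  163. ] z13 [ 407.6 -290.9   13. ]
t 10.13 p [ 622.6 -235.4  231.9] w 87.7 q [-0.38  0.49  1.54 -0.    1.11 -0.59] F [ 0.  -0.2 -0. ]
yaw y 12.2
626.5,-237,91,12.5 | [-0.     0.    -0.006] [-0.0024  0.0034  0.1409]
```

View pics/w10.png

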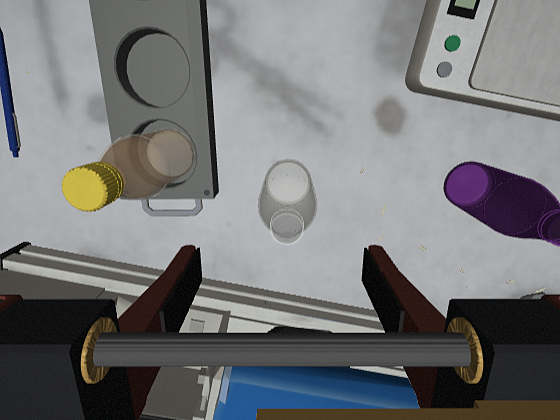

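Run:
```python
from h import *
w=np.load("w.npz");d=w
for u,v,z in((287,225,148),(290,180,2),(163,158,166)): print(onz(d,u,v,z,w["W"]).round(1))
print(proj(d,(626.5,-237,148),w["W"]))
```

```text
[ 626.4 -236.9  148. ]
[ 632.  -234.6    2. ]
[ 538.7 -203.   166. ]
(np.float64(287.0537809914117), np.float64(225.2063116306276))
```

Call:
arm_command(
  motion="0 0 0 -0.001 0.002 0.01 0.0878; 0 0 0 -0.002 0.004 0.03 0.0878; 0 0 0 -0.002 0.004 0.055 0.0878; 0 0 0 -0.002 0.004 0.08 0.0878; 0 0 0 -0.002 0.004 0.1 0.0878; 0 0 0 -0.002 0.004 0.118 0.0878; 0 0 0 -0.002 0.004 0.13 0.0878; 0 0 0 -0.002 0.004 0.136 0.0878; 0 0 0 -0.002 0.004 0.139 0.0878; 0 0 0 -0.002 0.004 0.139 0.0878",
  force=15,
)

```text
t: 10.97
position: [627.8, -236.5, 92.4]
orientation: [0.628, 0.778, 0.0, 0.0]
contact_force: [0.5, 0.2, -0.3]
gripper_width: 1.002
```

Call:
arm_command(
  motion="0 0 0 0 0 0 0.0878; 0 0 0 0 0 0 0.0878",
)

```text
t: 11.13
position: [628.5, -236.7, 93.6]
orientation: [0.628, 0.778, 0.0, 0.001]
contact_force: [-0.1, 0.0, -0.6]
gripper_width: 0.998
```

```bash
python3 wr.py w11; python3 go.py 627,-237,92.5,12.5
```

```text
t 11.18 p [ 628.5 -236.6   93.6] w 87.9 q [-0.38  0.67  1.6  -0.    0.87 -0.59] F [-0.4  0.3  0. ]
yaw y 12.2
627,-237,92.5,12.5 | [ 0.002  0.001 -0.005] [-0.0001 -0.0015  0.0011]
```

View pics/w11.png

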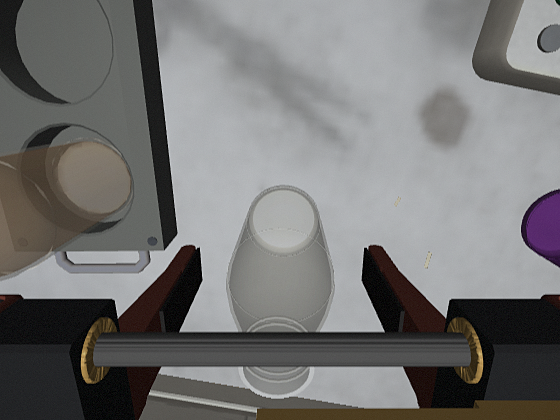

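Empty bottle is centred between the fingers. Closing.

Call:
arm_command(
  motion="0 0 0 0 -0.001 0.0005 0.05; 0 0 0 0 -0.001 0.001 0.045; 0 0 0 0 -0.001 0.001 0.045; 0 0 0 0 -0.001 0.001 0.045; 0 0 0 0 -0.001 0.001 0.045; 0 0 0 0 -0.001 0.001 0.045; 0 0 0 0 -0.001 0.001 0.045; 0 0 0 0 -0.001 0.001 0.045",
  force=15,
)

```text
t: 11.85
position: [626.9, -236.6, 91.4]
orientation: [0.628, 0.778, 0.0, 0.0]
contact_force: [-0.3, 0.3, -0.3]
gripper_width: 0.601
```

```bash
python3 go.py 477,-149,150,12.5
```

```text
t 11.85 p [ 626.9 -236.6   91.4] w 52.8 q [-0.38  0.67  1.6   0.    0.87 -0.59] F [-0.3  0.3 -0.3]
yaw y 12.2
477,-149,150,12.5 | [ 0.     0.    -0.005] [ 0.1173 -0.128  -0.0586]
```

Call:
arm_command(
  motion="0 0 0 0 0 -0.005 0.045; 0 0 0 0 0 -0.015 0.045; 0 0 0 0.004 0 -0.03 0.045; 0 0 0 0.015 0 -0.045 0.045; 0 0 0 0.032 0 -0.056 0.045; 0 0 0 0.054 0 -0.06 0.045; 0 0 0 0.078 0 -0.06 0.045; 0 0 0 0.098 -0.002 -0.06 0.045; 0 0 0 0.111 -0.008 -0.06 0.045; 0 0 0 0.117 -0.02 -0.06 0.045",
)

```text
t: 12.68
position: [583.2, -124.4, 153.2]
orientation: [0.627, 0.779, 0.001, 0.001]
contact_force: [0.7, 0.1, -0.9]
gripper_width: 0.601
```

Call:
arm_command(
  motion="0 0 0 0 -0.02 0 0.045; 0 0 0 0 -0.042 0 0.045; 0 0 0 0 -0.065 0 0.045; 0 0 0 0 -0.085 0 0.045; 0 0 0 0 -0.1 0 0.045; 0 0 0 0 -0.107 0 0.045; 0 0 0 0 -0.108 0 0.045; 0 0 0 0 -0.108 0 0.045; 0 0 0 0 -0.108 0 0.045",
)

```text
t: 13.43
position: [478.3, -149.4, 152.1]
orientation: [0.628, 0.778, 0.0, 0.001]
contact_force: [0.1, 0.4, -1.2]
gripper_width: 0.596
```

```bash
python3 wr.py w12; python3 go.py 477,-149,102,12.5
```

```text
yellow [533.9  40.3] [ 515   21   39   41 1186] z163 [544.8 -29.2 163. ] z13 [641.4  17.4  13. ]
t 13.48 p [ 478.2 -149.3  151.8] w 52.2 q [-0.33  0.38  1.97  0.    0.8  -0.54] F [-0.5 -0.2 -0.4]
yaw y 12.2
477,-149,102,12.5 | [ 0.001  0.001 -0.005] [ 0.0006 -0.0012  0.0498]
```

View pics/w12.png

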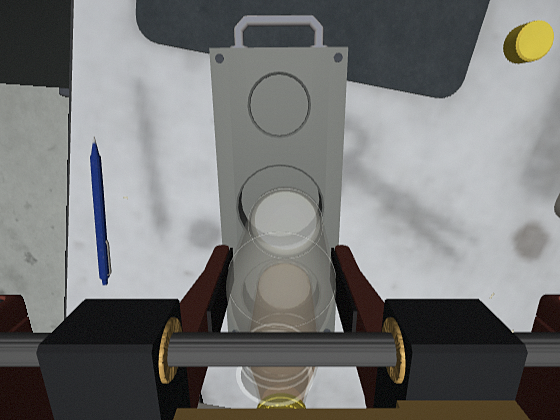

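Call:
arm_command(
  motion="0 0 0 0 -0.001 0.005 0.045; 0 0 0 0 -0.001 0.014 0.045; 0 0 0 0 -0.001 0.025 0.045; 0 0 0 0 -0.001 0.035 0.045; 0 0 0 0 -0.001 0.042 0.045; 0 0 0 0 -0.001 0.047 0.045; 0 0 0 0 -0.001 0.049 0.045; 0 0 0 0 -0.001 0.0495 0.045; 0 0 0 0 -0.001 0.0495 0.045; 0 0 0 0 -0.001 0.0495 0.045",
)

```text
t: 14.32
position: [476.2, -149.6, 102.1]
orientation: [0.628, 0.778, 0.0, 0.0]
contact_force: [0.1, 0.2, 0.3]
gripper_width: 0.601
```

```bash
python3 wr.py w13; python3 go.py 477,-149,101.4,12.5
```

```text
t 14.37 p [ 476.2 -149.6  102.2] w 53.1 q [-0.33  0.46  1.99  0.    0.69 -0.54] F [-0.3 -0.7  0.1]
yaw y 12.2
477,-149,101.4,12.5 | [ 0.001  0.    -0.005] [0.0004 0.0009 0.0008]
```

View pics/w13.png

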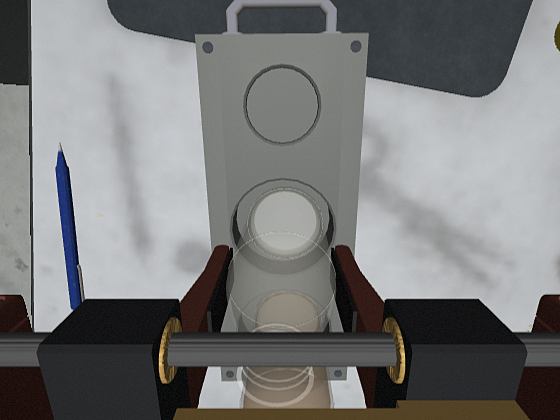

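Call:
arm_command(
  motion="0 0 0 0 0.0005 0.0008 0.045; 0 0 0 0 0.0005 0.0015 0.045; 0 0 0 0 0.0005 0.0015 0.045; 0 0 0 0 0.0005 0.0015 0.045",
)

```text
t: 14.7
position: [477.1, -149.5, 101.0]
orientation: [0.628, 0.778, 0.0, 0.001]
contact_force: [-0.2, 0.5, 6.0]
gripper_width: 0.595
```

Call:
arm_command(
  motion="0 0 0 0 0 -0.0005 0.056; 0 0 0 0 0 -0.0005 0.06; 0 0 0 0 0 -0.0005 0.068; 0 0 0 0 0 -0.0005 0.076; 0 0 0 0 0 -0.0005 0.084; 0 0 0 0 0 -0.0005 0.0878; 0 0 0 0 0 -0.01 0.0878; 0 0 0 0 0 -0.035 0.0878; 0 0 0 0 0 -0.07 0.0878; 0 0 0 0 0 -0.105 0.0878",
)

```text
t: 15.53
position: [475.7, -149.1, 206.5]
orientation: [0.628, 0.778, -0.0, -0.001]
contact_force: [-0.1, -1.1, 0.4]
gripper_width: 0.999
```

```bash
python3 wr.py w14; python3 go.py 640.5,17,110,12.5 640.5,17,28,12.5
python3 - <<'E'
from rig import get_image
import cv2
d=get_image("scene")["img"][:,:,::-1]
cv2.imwrite("pics/s14.png",cv2.resize(d[90:250,260:420],None,fx=3.5,fy=3.5))
E
```

```text
yellow [494.3  52.6] [479  37  32  33 806] z163 [559.5 -21.7 163. ] z13 [641.3  17.3  13. ]
yellow [284.4 374.7] [263 366  44  20 659] z163 [ 498.1 -245.8  163. ] z13 [ 530.4 -387.6   13. ]
t 15.58 p [ 479.5 -150.4  213.3] w 88.0 q [-0.33  0.28  1.93  0.    0.93 -0.54] F [ 2.3 -0.8  4.5]
yaw y 12.2
640.5,17,110,12.5 | [ 0.007  0.004 -0.005] [0.13   0.192  0.1041]
640.5,17,28,12.5 | [ 0.007  0.004 -0.005] [0.1303 0.1914 0.1861]
```

View pics/s14.png

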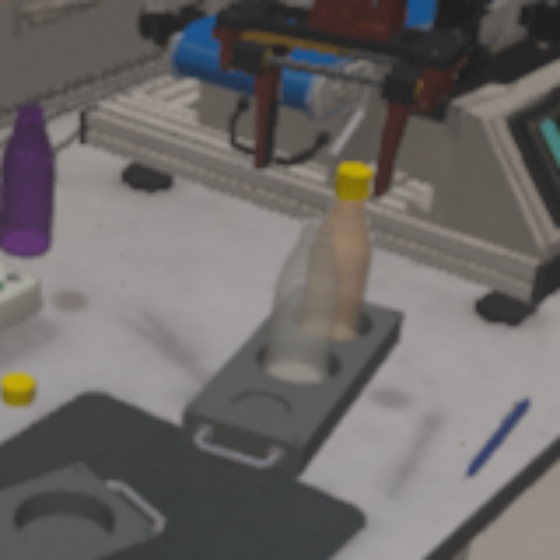

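Call:
arm_command(
  motion="0 0 0 0.004 0.006 0 0.07; 0 0 0 0.016 0.024 0 0.06; 0 0 0 0.036 0.052 0.005 0.06; 0 0 0 0.058 0.084 0.02 0.06; 0 0 0 0.08 0.117 0.04 0.06; 0 0 0 0.101 0.148 0.06 0.06; 0 0 0 0.118 0.173 0.08 0.06; 0 0 0 0.127 0.187 0.095 0.06; 0 0 0 0.13 0.192 0.104 0.06; 0 0 0 0.13 0.192 0.104 0.06",
)

```text
t: 16.47
position: [635.0, 19.5, 97.8]
orientation: [0.627, 0.779, -0.002, -0.002]
contact_force: [-0.5, 0.2, 0.2]
gripper_width: 0.683
```

Call:
arm_command(
  motion="0 0 0 0 0 0 0.06; 0 0 0 0 0 0 0.06; 0 0 0 0 0 0 0.06",
)

```text
t: 16.72
position: [636.5, 17.2, 102.5]
orientation: [0.628, 0.778, 0.0, 0.0]
contact_force: [0.1, 0.0, -0.3]
gripper_width: 0.683
```

```bash
python3 wr.py w15; python3 go.py 640.5,17,28,12.5
```

```text
yellow [460.7  19.8] [450   0  26  35  95] z163 [653.6 122.3 163. ] z13 [717.9 169.6  13. ]
yellow [469.6  16.9] [459   0  25  31 100] z163 [655.3 123.3 163. ] z13 [722.8 172.3  13. ]
yellow [534.7   8.9] [501   0  59  24 991] z163 [668.7 127.7 163. ] z13 [760.6 184.9  13. ]
yellow [287.1 218.8] [ 269  198   38   41 1182] z163 [626.2  68.9 163. ] z13 [640.2  18.2  13. ]
t 16.77 p [636.6  17.2 102.6] w 60.0 q [ 0.01  0.61  1.68 -0.    0.85 -0.2 ] F [-0.7 -0.1  0.2]
yaw y 12.1
640.5,17,28,12.5 | [ 0.001  0.    -0.007] [-0.001   0.0036  0.0746]
```

View pics/w15.png

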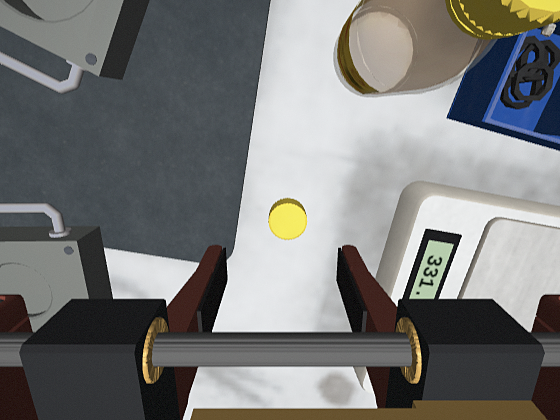

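Call:
arm_command(
  motion="0 0 0 0 0.002 0.006 0.06; 0 0 0 0 0.004 0.018 0.06; 0 0 0 0 0.004 0.033 0.06; 0 0 0 0 0.004 0.048 0.06; 0 0 0 0 0.004 0.06 0.06; 0 0 0 0 0.004 0.069 0.06; 0 0 0 0 0.004 0.073 0.06; 0 0 0 0 0.004 0.074 0.06; 0 0 0 0 0.004 0.074 0.06; 0 0 0 0 0.004 0.074 0.06",
  force=12,
)

```text
t: 17.6
position: [641.1, 19.1, 27.8]
orientation: [0.628, 0.778, 0.0, 0.0]
contact_force: [0.8, -0.3, 0.1]
gripper_width: 0.681
```

```bash
python3 wr.py w16; python3 go.py 640.5,17.3,28,12.5
```

```text
yellow [280.5 265.6] [ 254  236   54   59 2481] z163 [623.8  94.8 163. ] z13 [640.   19.1  13. ]
t 17.65 p [641.2  19.1  28. ] w 60.1 q [ 0.01  0.73  1.68 -0.    0.73 -0.2 ] F [ 0.   0.2 -0.6]
yaw y 12.2
640.5,17.3,28,12.5 | [ 0.001  0.    -0.005] [-0.0016 -0.001   0.    ]
```

View pics/w16.png

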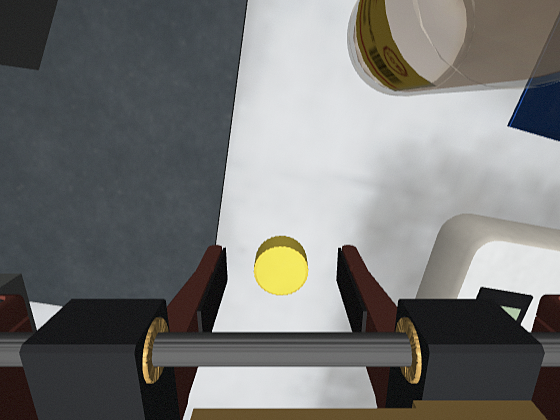

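Call:
arm_command(
  motion="0 0 0 -0.0015 -0.0005 0 0.055; 0 0 0 -0.0015 -0.0005 0 0.02; 0 0 0 -0.0015 -0.0005 0 0.02; 0 0 0 -0.0015 -0.0005 0 0.02; 0 0 0 -0.0015 -0.0005 0 0.02; 0 0 0 -0.0015 -0.0005 0 0.02; 0 0 0 -0.0015 -0.0005 0 0.02; 0 0 0 -0.0015 -0.0005 0 0.02",
  force=12,
)

```text
t: 18.32
position: [640.5, 17.5, 27.5]
orientation: [0.628, 0.778, 0.0, 0.0]
contact_force: [-0.7, -0.4, 2.0]
gripper_width: 0.321
```

```bash
python3 wr.py w17; python3 go.py 460,-71.5,90,12.5
```

```text
yellow [281.  263.4] [ 255  234   54   59 2424] z163 [623.3  93.4 163. ] z13 [639.4  19.   13. ]
t 18.37 p [640.5  17.5  27.5] w 28.4 q [ 0.01  0.73  1.68  0.    0.73 -0.2 ] F [-0.1  0.4  2. ]
yaw y 12.2
460,-71.5,90,12.5 | [ 0.     0.    -0.005] [-0.0489 -0.1952 -0.0625]
```

View pics/w17.png

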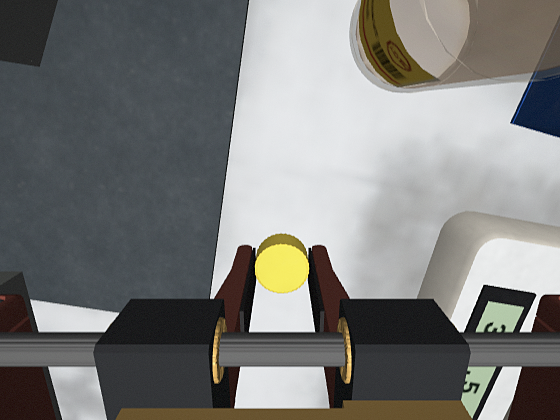

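Call:
arm_command(
  motion="0 0 0 0 0 -0.006 0.02; 0 0 0 0 0 -0.02 0.02; 0 0 0 -0.004 -0.008 -0.04 0.02; 0 0 0 -0.01 -0.03 -0.056 0.02; 0 0 0 -0.02 -0.06 -0.064 0.02; 0 0 0 -0.029 -0.095 -0.064 0.02; 0 0 0 -0.038 -0.13 -0.064 0.02; 0 0 0 -0.044 -0.16 -0.064 0.02; 0 0 0 -0.048 -0.183 -0.064 0.02; 0 0 0 -0.049 -0.195 -0.064 0.02",
)

```text
t: 19.2
position: [457.6, -72.3, 92.3]
orientation: [0.628, 0.778, -0.0, -0.0]
contact_force: [0.2, -0.3, -0.5]
gripper_width: 0.321
```

Call:
arm_command(
  motion="0 0 0 0 0 0 0.02; 0 0 0 0 0 0 0.02; 0 0 0 0 0 0 0.02; 0 0 0 0 0 0 0.02",
)

```text
t: 19.53
position: [462.1, -71.3, 91.7]
orientation: [0.628, 0.778, 0.0, 0.001]
contact_force: [0.2, -0.7, -0.6]
gripper_width: 0.323
```

```bash
python3 wr.py w18; python3 go.py 460,-71.5,56,12.5
```

```text
yellow [279.7 254.4] [255 234  54  59 819] z163 [450.8 -25.1 163. ] z13 [465.5 -94.8  13. ]
t 19.58 p [461.7 -71.3  91.5] w 28.3 q [-0.18  0.45  2.06  0.    0.63 -0.39] F [-0.1 -1.4 -0.1]
yaw y 12.3
460,-71.5,56,12.5 | [ 0.001  0.    -0.004] [ 0.0002 -0.0018  0.0355]
```

View pics/w18.png

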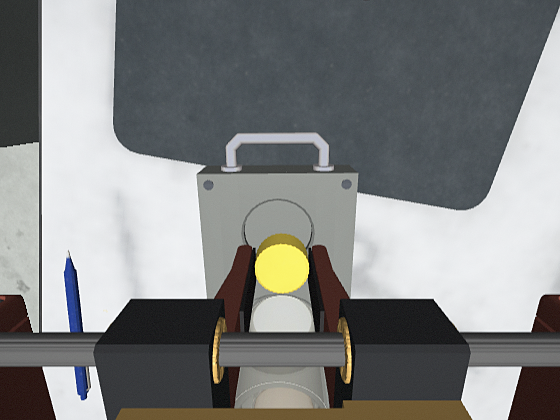

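Run:
```python
from h import *
w=np.load("w.npz");d=w
print(onz(d,278.7,233,34,w["W"]).round(1))
P=np.array([460.,-71.5,34]);W=w["W"]
x=np.array([.21,-.977,0])
for s in(-22.5,22.5): print(proj(d,P+s*x,W))
y=np.array([.977,.21,0])
for s in(-22.5,22.5): print(proj(d,P+s*y,W))
```

```text
[459.6 -70.3  34. ]
(np.float64(278.9172958024228), np.float64(201.72329735766684))
(np.float64(278.9364910157267), np.float64(265.95981036804704))
(np.float64(244.40221204418026), np.float64(234.82282312419503))
(np.float64(313.4253595236127), np.float64(234.87124245689927))
```

Call:
arm_command(
  motion="0 0 0 0 -0.001 0.005 0.02; 0 0 0 0 -0.002 0.014 0.02; 0 0 0 0 -0.002 0.023 0.02; 0 0 0 0 -0.002 0.03 0.02; 0 0 0 0 -0.002 0.034 0.02; 0 0 0 0 -0.002 0.035 0.02; 0 0 0 0 -0.002 0.035 0.02; 0 0 0 0 -0.002 0.035 0.02; 0 0 0 0 -0.002 0.035 0.02",
)

```text
t: 20.33
position: [458.6, -72.1, 56.6]
orientation: [0.628, 0.778, 0.0, 0.0]
contact_force: [-0.1, -0.1, 0.2]
gripper_width: 0.324
```

```bash
python3 go.py 460,-71,55.5,12.5
```

```text
t 20.33 p [458.6 -72.1  56.6] w 28.4 q [-0.18  0.52  2.08  0.    0.55 -0.39] F [-0.1 -0.1  0.2]
yaw y 12.2
460,-71,55.5,12.5 | [ 0.001  0.    -0.005] [0.0007 0.0016 0.0011]
```

Call:
arm_command(
  motion="0 0 0 0.0008 0.0015 0.0005 0.02; 0 0 0 0.0008 0.0015 0.001 0.02; 0 0 0 0.0008 0.0015 0.0015 0.02; 0 0 0 0.0008 0.0015 0.0015 0.02; 0 0 0 0.0008 0.0015 0.0015 0.02",
)

```text
t: 20.75
position: [460.0, -70.9, 55.3]
orientation: [0.628, 0.778, 0.0, 0.0]
contact_force: [0.8, -0.3, 4.9]
gripper_width: 0.322
```

Call:
arm_command(
  motion="0 0 0 0 0 -0.0005 0.032; 0 0 0 0 0 -0.0005 0.036; 0 0 0 0 0 -0.0005 0.044; 0 0 0 0 0 -0.0005 0.054; 0 0 0 0 0 -0.0005 0.06; 0 0 0 0 0 -0.01 0.07; 0 0 0 0 0 -0.035 0.08; 0 0 0 0 0 -0.07 0.0878; 0 0 0 0 0 -0.105 0.0878; 0 0 0 0 0 -0.14 0.0878",
)

```text
t: 21.58
position: [458.9, -70.8, 196.8]
orientation: [0.628, 0.778, -0.0, -0.0]
contact_force: [2.0, -0.8, -0.7]
gripper_width: 0.974
```

```bash
python3 wr.py w19; python3 go.py 667,138,270,-15.2
```

```text
yellow [282.8 195.8] [268 180  31  32 769] z163 [452.1 -38.3 163. ] z13 [461.5 -78.2  13. ]
t 21.63 p [462.6 -71.4 202.9] w 87.0 q [-0.18  0.25  2.01  0.    0.88 -0.39] F [3.4 0.8 4.4]
yaw y 12.2
667,138,270,-15.2 | [0.009 0.001 0.478] [ 0.1613  0.2446 -0.0656]
```

View pics/w19.png

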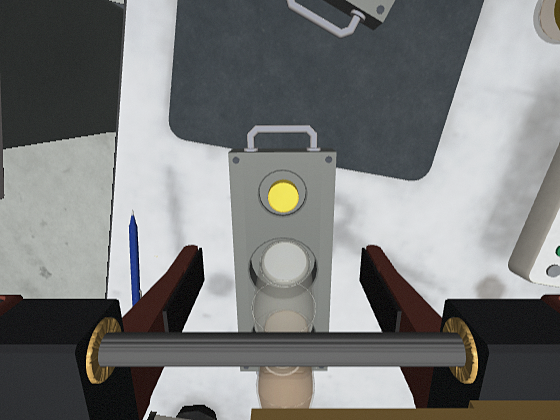

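Call:
arm_command(
  motion="0 0 0.03 0.004 0.007 -0.01 0.0878; 0 0 0.08 0.018 0.027 -0.025 0.0878; 0 0 0.15 0.038 0.057 -0.045 0.0878; 0 0 0.22 0.06 0.091 -0.06 0.0878; 0 0 0.3 0.084 0.127 -0.066 0.0878; 0 0 0.37 0.107 0.162 -0.066 0.0878; 0 0 0.42 0.129 0.195 -0.066 0.0878; 0 0 0.46 0.147 0.222 -0.066 0.0878; 0 0 0.478 0.158 0.239 -0.066 0.0878; 0 0 0.478 0.161 0.244 -0.066 0.0878",
)

```text
t: 22.47
position: [665.6, 140.7, 260.8]
orientation: [0.794, 0.608, 0.001, 0.0]
contact_force: [-1.2, 0.8, 0.9]
gripper_width: 0.997
```

Call:
arm_command(
  motion="0 0 0 0 0 0 0.0878; 0 0 0 0 0 0 0.0878; 0 0 0 0 0 0 0.0878; 0 0 0 0 0 0 0.0878",
)

```text
t: 22.8
position: [663.2, 136.8, 261.2]
orientation: [0.795, 0.607, -0.0, -0.0]
contact_force: [0.7, -0.1, -0.3]
gripper_width: 1.004
```

```bash
python3 wr.py w20; python3 go.py 667.5,138.6,161,-15.2
```

```text
yellow [288.1 201.2] [269 186  38  41 454] z163 [671.1 146.3 163. ] z13 [662.8 103.5  13. ]
yellow [177.1 369.6] [167 367  21   7 110] z163 [534.  20. 163.] z13 [ 440.3 -101.7   13. ]
t 22.85 p [663.3 136.9 261.2] w 87.7 q [ 0.19  0.48  1.49 -0.    1.17  0.45] F [-0.5  0.2  0.1]
yaw y -15.2
667.5,138.6,161,-15.2 | [-0.     0.    -0.001] [0.0027 0.0036 0.1002]
```

View pics/w20.png

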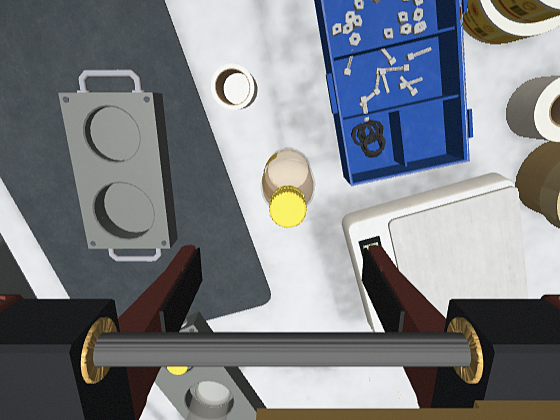

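Run:
```python
from h import *
w=np.load("w.npz");d=w
for u,v,z in((288.2,207,166),(111.5,134,34),(124.5,209,34),(234,87.5,48)): print(onz(d,u,v,z,w["W"]).round(1))
a=cv2.cvtColor(d["img"],cv2.COLOR_RGB2BGR)[40:260,40:340]
cv2.imwrite("pics/w20c.png",cv2.resize(a,None,fx=2.6,fy=2.6))
```

```text
[670.2 142.8 166. ]
[497.1 234.4  34. ]
[476.4 150.8  34. ]
[642.7 243.7  48. ]
```

View pics/w20c.png

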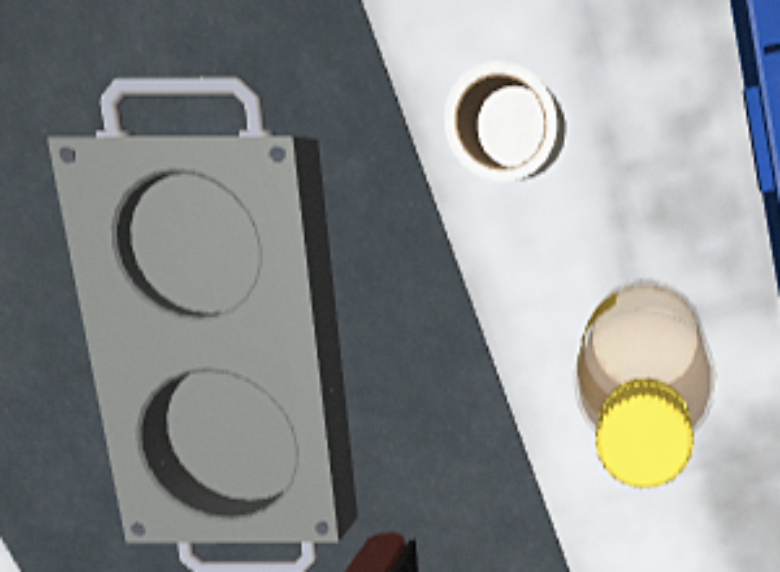

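```bash
python3 - <<'E'
from h import *
w=np.load("w.npz");d=w
for u,v,z in((287.7,208.5,166),(112,133.8,34),(123.8,210.4,34),(232.3,84.5,48)): print(onz(d,u,v,z,w["W"]).round(1))
E
python3 go.py 669,140,176,-15.2
```

```text
[669.5 141.7 166. ]
[497.7 234.5  34. ]
[474.9 149.4  34. ]
[641.9 246.9  48. ]
t 22.85 p [663.3 136.9 261.2] w 87.7 q [ 0.19  0.48  1.49 -0.    1.17  0.45] F [-0.5  0.2  0.1]
yaw y -15.2
669,140,176,-15.2 | [-0.     0.    -0.001] [0.0045 0.0047 0.0852]
```

Call:
arm_command(
  motion="0 0 0 0.001 0.001 0.01 0.0878; 0 0 0 0.003 0.003 0.028 0.0878; 0 0 0 0.0045 0.0045 0.047 0.0878; 0 0 0 0.0045 0.0045 0.065 0.0878; 0 0 0 0.0045 0.0045 0.077 0.0878; 0 0 0 0.0045 0.0045 0.083 0.0878; 0 0 0 0.0045 0.0045 0.085 0.0878; 0 0 0 0.0045 0.0045 0.085 0.0878; 0 0 0 0.0045 0.0045 0.085 0.0878; 0 0 0 0.0045 0.0045 0.085 0.0878",
  force=40,
)

```text
t: 23.68
position: [670.2, 141.3, 177.1]
orientation: [0.794, 0.607, 0.001, 0.0]
contact_force: [0.3, -0.2, 0.2]
gripper_width: 0.999
```

```bash
python3 wr.py w21; python3 go.py 669,140,161,-15.2
```

```text
yellow [261.6 181.6] [253 173  16  20  79] z163 [672.9 187.8 163. ] z13 [655.6 157.4  13. ]
yellow [280.6 249.3] [ 253  230   54   63 1020] z163 [672.4 150.9 163. ] z13 [654.6  85.1  13. ]
yellow [151.6 413.6] [139 407  25  13 239] z163 [566.9  65.5 163. ] z13 [448.  -82.1  13. ]
t 23.73 p [670.1 141.3 177. ] w 87.5 q [ 0.19  0.58  1.53 -0.    1.03  0.46] F [ 0.4 -0.1 -0.2]
yaw y -15.2
669,140,161,-15.2 | [ 0.002 -0.001  0.   ] [-0.0016 -0.0007  0.016 ]
```

View pics/w21.png

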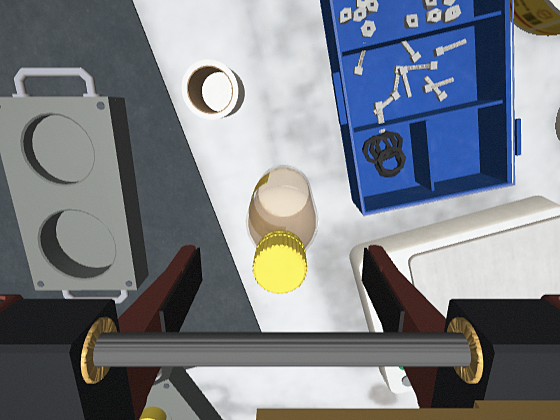

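Run:
```python
from h import *
w=np.load("w.npz");d=w
print(onz(d,280,266.5,166,w["W"]).round(1))
```

```text
[669.9 143.  166. ]
```

Call:
arm_command(
  motion="0 0 0 -0.001 -0.0005 0.004 0.0878; 0 0 0 -0.001 -0.0005 0.01 0.0878; 0 0 0 -0.001 -0.0005 0.0145 0.0878; 0 0 0 -0.001 -0.0005 0.0155 0.08; 0 0 0 -0.001 -0.0005 0.0155 0.02; 0 0 0 -0.001 -0.0005 0.0155 0.02; 0 0 0 -0.001 -0.0005 0.0155 0.02; 0 0 0 -0.001 -0.0005 0.0155 0.02; 0 0 0 -0.001 -0.0005 0.0155 0.02; 0 0 0 -0.001 -0.0005 0.0155 0.02",
  force=40,
)

```text
t: 24.57
position: [668.9, 140.4, 160.6]
orientation: [0.794, 0.607, 0.0, 0.0]
contact_force: [0.7, -0.3, 0.0]
gripper_width: 0.51
```

```bash
python3 wr.py w22; python3 go.py 669,140,161,-15.2
```

```text
yellow [262.1 184.5] [253 175  17  21  90] z163 [673.4 189.  163. ] z13 [655.6 157.1  13. ]
yellow [282.5 260.5] [ 252  239   60   70 1296] z163 [672.4 151.5 163. ] z13 [653.7  79.5  13. ]
t 24.62 p [668.8 140.4 160.5] w 40.7 q [0.19 0.6  1.54 0.   1.   0.45] F [-0.2 -0.5 -0.7]
yaw y -15.2
669,140,161,-15.2 | [ 0. -0.  0.] [-0.0003  0.0003 -0.0005]
```

View pics/w22.png

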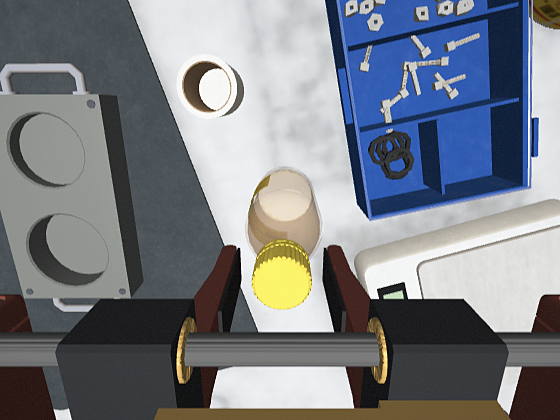

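Call:
arm_command(
  motion="0 0 0 0.0015 0 -0.0007 0.02; 0 0 0 0.0015 0 -0.0007 0.02; 0 0 0 0.0015 0 -0.0007 0.02; 0 0 0 0.0015 0 -0.0007 0.02; 0 0 0 0.0015 0 -0.0007 0.02; 0 0 0 0.0015 0 -0.0007 0.02; 0 0 0 0.0015 0 -0.0007 0.02",
  force=45,
)

```text
t: 25.2
position: [669.4, 141.8, 161.3]
orientation: [0.794, 0.607, 0.0, 0.0]
contact_force: [1.3, -0.7, 2.0]
gripper_width: 0.323
```

```bash
python3 go.py 473,148,240,-15.2
```

```text
t 25.2 p [669.4 141.8 161.3] w 28.4 q [ 0.19  0.6   1.54 -0.    1.    0.46] F [ 1.3 -0.7  2. ]
yaw y -15.2
473,148,240,-15.2 | [ 0.001 -0.     0.   ] [-0.0455 -0.1911 -0.0788]
```

Call:
arm_command(
  motion="0 0 0 0 0 -0.005 0.02; 0 0 0 0 0 -0.014 0.02; 0 0 0 0 0 -0.025 0.02; 0 0 0 0 0 -0.037 0.02; 0 0 0 0 0 -0.049 0.02; 0 0 0 0 0 -0.06 0.02; 0 0 0 0 0 -0.069 0.02; 0 0 0 0 0 -0.075 0.02; 0 0 0 0 0 -0.078 0.02; 0 0 0 0 0 -0.078 0.02",
  force=45,
)

```text
t: 26.03
position: [669.4, 141.9, 240.0]
orientation: [0.794, 0.607, 0.001, 0.0]
contact_force: [0.5, -0.4, -3.3]
gripper_width: 0.324
```

```bash
python3 wr.py w23; python3 go.py 473,148,240,-15.2
```

```text
yellow [261.6 186.5] [253 177  17  20  93] z163 [663.9 172.3 163. ] z13 [645.7 139.7  13. ]
yellow [282.4 262.9] [ 252  242   60   69 1296] z163 [662.5 113.  163. ] z13 [643.5  39.8  13. ]
t 26.08 p [669.1 141.8 239.2] w 28.5 q [ 0.19  0.51  1.49 -0.    1.14  0.46] F [-0.8  0.4 -3.3]
yaw y -15.2
473,148,240,-15.2 | [ 0. -0.  0.] [-0.0454 -0.1909 -0.0008]
```

View pics/w23.png

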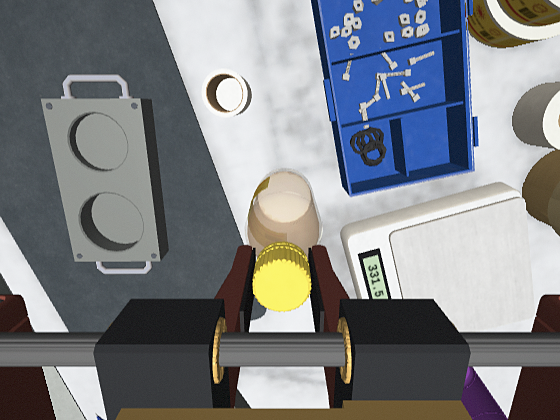

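Call:
arm_command(
  motion="0 0 0 -0.0015 -0.006 0 0.02; 0 0 0 -0.005 -0.02 0 0.02; 0 0 0 -0.01 -0.041 0 0.02; 0 0 0 -0.016 -0.066 0 0.02; 0 0 0 -0.022 -0.093 0 0.02; 0 0 0 -0.028 -0.12 0 0.02; 0 0 0 -0.035 -0.147 0 0.02; 0 0 0 -0.04 -0.169 0 0.02; 0 0 0 -0.044 -0.184 0 0.02; 0 0 0 -0.0455 -0.1905 0 0.02",
)

```text
t: 26.92
position: [470.2, 147.5, 238.4]
orientation: [0.794, 0.608, -0.001, -0.001]
contact_force: [0.6, 0.6, -4.0]
gripper_width: 0.324
```

Call:
arm_command(
  motion="0 0 0 0 0 0 0.02; 0 0 0 0 0 0 0.02; 0 0 0 0 0 0 0.02; 0 0 0 0 0 0 0.02",
)

```text
t: 27.25
position: [474.5, 147.8, 239.1]
orientation: [0.794, 0.607, 0.0, 0.0]
contact_force: [0.6, -0.3, -4.1]
gripper_width: 0.32
```

```bash
python3 wr.py w24; python3 go.py 473.5,148,171.3,-15.2
python3 - <<'E'
from h import *
w=np.load("w.npz");d=w
for c in((473.5,148,34),(496,233,34)):print(proj(d,c,w["W"]))
E
```

```text
yellow [261.  187.2] [251 177  19  25  99] z163 [468.5 178.1 163. ] z13 [449.9 145.2  13. ]
yellow [282. 271.] [ 252  242   60   70 2001] z163 [465.7 113.1 163. ] z13 [445.1  35.6  13. ]
t 27.3 p [474.3 147.8 239. ] w 28.1 q [ 0.28  0.24  1.91 -0.    0.99  0.54] F [ 0.2 -0.2 -4.6]
yaw y -15.2
473.5,148,171.3,-15.2 | [ 0. -0. -0.] [-0.     -0.0008  0.0677]
(np.float64(280.16914977526625), np.float64(183.81068070500828))
(np.float64(279.4883570140259), np.float64(97.82307339132443))
```

View pics/w24.png

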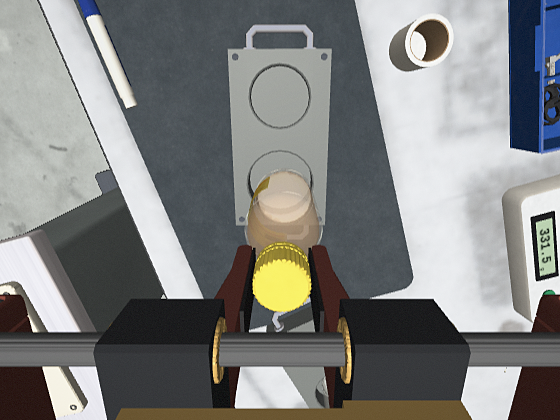

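Call:
arm_command(
  motion="0 0 0 0 -0.0005 0.004 0.02; 0 0 0 0 -0.001 0.011 0.02; 0 0 0 0 -0.001 0.02 0.02; 0 0 0 0 -0.001 0.03 0.02; 0 0 0 0 -0.001 0.04 0.02; 0 0 0 0 -0.001 0.049 0.02; 0 0 0 0 -0.001 0.056 0.02; 0 0 0 0 -0.001 0.061 0.02; 0 0 0 0 -0.001 0.064 0.02; 0 0 0 0 -0.001 0.065 0.02",
)

```text
t: 28.13
position: [472.3, 148.0, 173.5]
orientation: [0.794, 0.607, -0.0, -0.0]
contact_force: [-0.6, -0.7, -4.8]
gripper_width: 0.322
```

```bash
python3 wr.py w25; python3 go.py 473.5,148,171.3,-15.2
```

```text
yellow [261.  187.5] [251 177  19  25 102] z163 [474.3 192.6 163. ] z13 [455.5 159.4  13. ]
yellow [282.6 263.2] [ 252  242   60   70 1316] z163 [473.9 151.4 163. ] z13 [454.6  77.9  13. ]
yellow [318.2 391.3] [310 377  20  32 306] z163 [472.3  65.7 163. ] z13 [451.6 -92.   13. ]
t 28.18 p [472.4 148.1 173.7] w 28.2 q [0.28 0.33 1.96 0.   0.84 0.54] F [-0.2 -0.1 -3.5]
yaw y -15.2
473.5,148,171.3,-15.2 | [-0.  0.  0.] [0.0002 0.0011 0.0024]
```

View pics/w25.png

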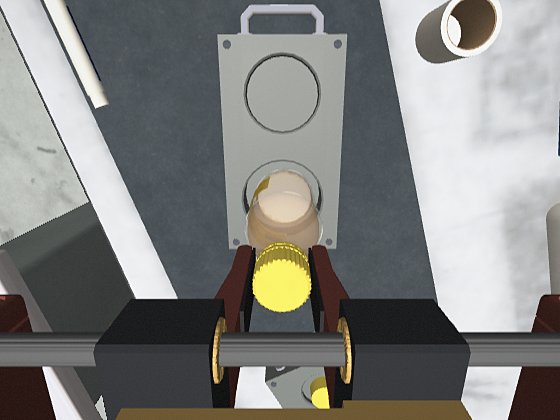

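Call:
arm_command(
  motion="0 0 0 0 0.0003 0.001 0.02; 0 0 0 0 0.0008 0.002 0.02; 0 0 0 0 0.0008 0.003 0.02; 0 0 0 0 0.0008 0.0032 0.02; 0 0 0 0 0.0008 0.0032 0.02",
)

```text
t: 28.6
position: [473.5, 147.9, 171.2]
orientation: [0.794, 0.607, 0.0, 0.0]
contact_force: [-0.9, -0.7, -1.7]
gripper_width: 0.327
```

Call:
arm_command(
  motion="0 0 0 0 0 0.0003 0.02; 0 0 0 0 0 0.0006 0.02; 0 0 0 0 0 0.0007 0.02; 0 0 0 0 0 0.0007 0.02",
)

```text
t: 28.93
position: [473.8, 148.1, 171.2]
orientation: [0.794, 0.607, 0.001, 0.0]
contact_force: [-1.3, -1.2, 7.0]
gripper_width: 0.317
```

Seated (force changed from −4 to +7 N). Release and rise.

Call:
arm_command(
  motion="0 0 0 0 0 -0.0005 0.032; 0 0 0 0 0 -0.0005 0.036; 0 0 0 0 0 -0.0005 0.045; 0 0 0 0 0 -0.0005 0.055; 0 0 0 0 0 -0.0005 0.065; 0 0 0 0 0 -0.0005 0.07; 0 0 0 0 0 -0.015 0.08; 0 0 0 0 0 -0.035 0.0878; 0 0 0 0 0 -0.055 0.0878; 0 0 0 0 0 -0.07 0.0878",
)

```text
t: 29.77
position: [473.4, 147.9, 241.4]
orientation: [0.794, 0.607, 0.0, 0.0]
contact_force: [0.9, 0.8, 0.3]
gripper_width: 0.974
```

```bash
python3 wr.py w26; python3 go.py 644,240,240,-15.2
python3 - <<'E'
from rig import get_image
import cv2
d=get_image("scene")["img"][:,:,::-1]
cv2.imwrite("pics/s26.png",cv2.resize(d[110:300,180:400],None,fx=3.5,fy=3))
E
```

```text
yellow [282.3 220. ] [261 204  42  48 557] z163 [475.  150.8 163. ] z13 [461.8  99.6  13. ]
t 29.82 p [474.9 148.4 243.9] w 86.9 q [0.28 0.23 1.91 0.   1.   0.54] F [1.2 0.6 1.9]
yaw y -15.2
644,240,240,-15.2 | [ 0.004 -0.003  0.   ] [0.1327 0.1392 0.0048]
```

View pics/s26.png

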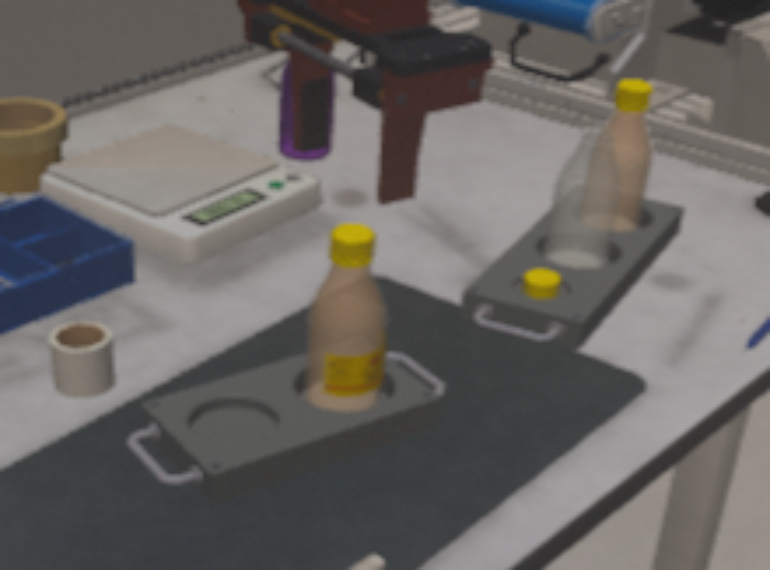

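Call:
arm_command(
  motion="0 0 0 0.004 0.004 0 0.0878; 0 0 0 0.016 0.017 0 0.0878; 0 0 0 0.035 0.037 0 0.0878; 0 0 0 0.058 0.06 0.005 0.0878; 0 0 0 0.08 0.084 0.015 0.0878; 0 0 0 0.1 0.105 0.03 0.0878; 0 0 0 0.117 0.123 0.045 0.08; 0 0 0 0.128 0.135 0.06 0.08; 0 0 0 0.133 0.139 0.07 0.08; 0 0 0 0.133 0.139 0.075 0.08",
)

```text
t: 30.7
position: [641.5, 240.0, 161.4]
orientation: [0.794, 0.608, -0.002, -0.001]
contact_force: [-0.7, -0.4, 0.5]
gripper_width: 0.905
```

Call:
arm_command(
  motion="0 0 0 0 0 0 0.08; 0 0 0 0 0 0 0.08; 0 0 0 0 0 0 0.08; 0 0 0 0 0 0 0.08",
)

```text
t: 31.03
position: [642.1, 239.6, 166.5]
orientation: [0.794, 0.607, 0.001, 0.0]
contact_force: [0.2, -0.4, 0.0]
gripper_width: 0.913
```

```bash
python3 wr.py w27; python3 go.py 644,242,34,-15.2
```

```text
t 31.08 p [642.2 239.6 166.5] w 79.9 q [ 0.34  0.59  1.54 -0.    1.01  0.6 ] F [ 0.4 -0.1 -0.3]
yaw y -15.2
644,242,34,-15.2 | [ 0.001 -0.001  0.   ] [0.0026 0.0009 0.1325]
```

View pics/w27.png

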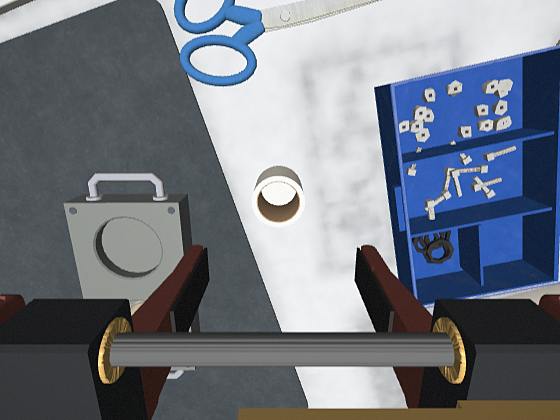

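Run:
```python
from h import *
w=np.load("w.npz");d=w
print(onz(d,279,201.5,48,w["W"]).round(1))
for u,v in((128,248),(127,247)):print(onz(d,u,v,34,w["W"]).round(1))
a=cv2.cvtColor(d["img"],cv2.COLOR_RGB2BGR)[150:250,230:330];cv2.imwrite("pics/w27c.png",cv2.resize(a,None,fx=6,fy=6))
```

```text
[641.9 245.1  48. ]
[497.3 234.9  34. ]
[496.8 236.   34. ]
```

View pics/w27c.png

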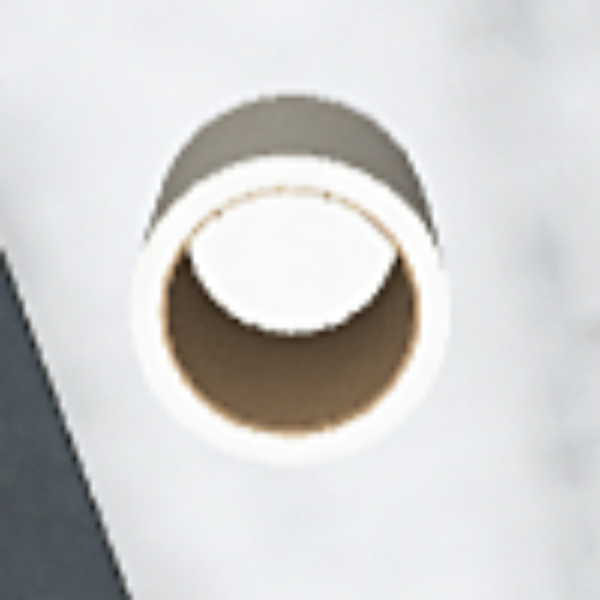

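Call:
arm_command(
  motion="0 0 0 0.001 0 0.01 0.08; 0 0 0 0.003 -0.001 0.028 0.08; 0 0 0 0.0045 -0.001 0.05 0.08; 0 0 0 0.0045 -0.001 0.073 0.08; 0 0 0 0.0045 -0.001 0.095 0.08; 0 0 0 0.0045 -0.001 0.113 0.08; 0 0 0 0.0045 -0.001 0.125 0.08; 0 0 0 0.0045 -0.001 0.13 0.08; 0 0 0 0.0045 -0.001 0.1315 0.08; 0 0 0 0.0045 -0.001 0.1315 0.08",
  force=12,
)

```text
t: 31.92
position: [642.7, 244.5, 33.9]
orientation: [0.794, 0.607, 0.0, 0.0]
contact_force: [-1.3, -0.0, -0.0]
gripper_width: 0.913
```

Call:
arm_command(
  motion="0 0 0 0 0 0 0.08; 0 0 0 0 0 0 0.08",
)

```text
t: 32.08
position: [643.2, 244.7, 35.0]
orientation: [0.794, 0.608, 0.001, 0.0]
contact_force: [0.7, -0.6, 0.2]
gripper_width: 0.913
```

```bash
python3 wr.py w28; python3 go.py 642.5,244.5,35,-15.2
```

```text
t 32.13 p [643.1 244.7  34.9] w 79.9 q [0.35 0.77 1.57 0.   0.8  0.61] F [-0.1  0.3 -0.5]
yaw y -15.2
642.5,244.5,35,-15.2 | [ 0.002 -0.001  0.   ] [-0.0003 -0.0005 -0.0001]
```

View pics/w28.png

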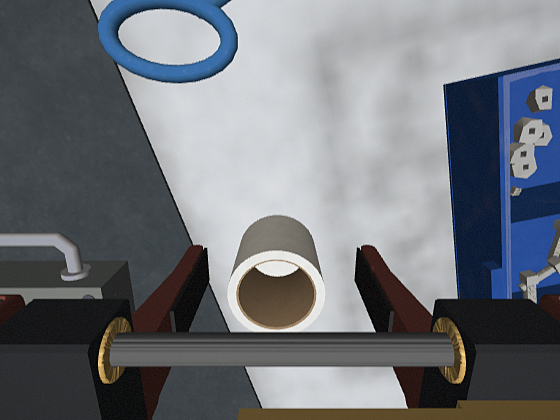

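Call:
arm_command(
  motion="0 0 0 0 -0.0015 0 0.06; 0 0 0 0 -0.0015 0 0.035; 0 0 0 0 -0.0015 0 0.035; 0 0 0 0 -0.0015 0 0.035; 0 0 0 0 -0.0015 0 0.035; 0 0 0 0 -0.0015 0 0.035; 0 0 0 0 -0.0015 0 0.035; 0 0 0 0 -0.0015 0 0.035; 0 0 0 0 -0.0015 0 0.035",
  force=12,
)

```text
t: 32.88
position: [640.9, 244.8, 33.7]
orientation: [0.794, 0.608, -0.0, -0.0]
contact_force: [-0.1, 0.1, -0.0]
gripper_width: 0.493
```

```bash
python3 wr.py w29; python3 go.py 496,233.5,95,-15.2
```

```text
t 32.93 p [641.  244.8  33.7] w 43.4 q [0.35 0.77 1.57 0.   0.8  0.61] F [-0.3  0.1  0.7]
yaw y -15.2
496,233.5,95,-15.2 | [-0. -0.  0.] [-0.0489 -0.1369 -0.0613]
```

View pics/w29.png

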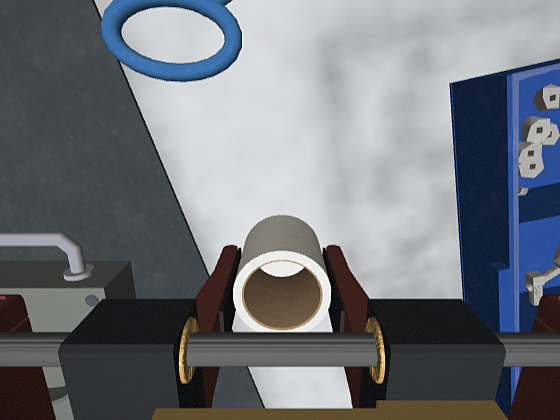

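Call:
arm_command(
  motion="0 0 0 0 0 -0.006 0.035; 0 0 0 0 0 -0.02 0.035; 0 0 0 -0.003 -0.006 -0.04 0.035; 0 0 0 -0.01 -0.022 -0.056 0.035; 0 0 0 -0.019 -0.047 -0.062 0.035; 0 0 0 -0.028 -0.074 -0.062 0.035; 0 0 0 -0.038 -0.1 -0.062 0.035; 0 0 0 -0.044 -0.121 -0.062 0.035; 0 0 0 -0.048 -0.133 -0.062 0.035; 0 0 0 -0.049 -0.137 -0.062 0.035",
)

```text
t: 33.77
position: [494.0, 233.2, 96.8]
orientation: [0.794, 0.608, -0.0, -0.0]
contact_force: [0.2, 0.2, 0.1]
gripper_width: 0.493
```

Call:
arm_command(
  motion="0 0 0 0 0 0 0.035; 0 0 0 0 0 0 0.035; 0 0 0 0 0 0 0.035; 0 0 0 0 0 0 0.035",
)

```text
t: 34.1
position: [497.1, 233.6, 95.9]
orientation: [0.794, 0.607, 0.001, 0.0]
contact_force: [0.1, 0.3, -0.9]
gripper_width: 0.496
```

```bash
python3 wr.py w30; python3 go.py 496,233.5,57,-15.2
python3 - <<'E'
from h import *
w=np.load("w.npz");d=w
P=np.array([496.,233.5,34]);y=np.array([.965,-.262,0]);x=np.array([.262,.965,0])
for v in(30*x,-30*x,30*y,-30*y):print(np.round(proj(d,P+v,w["W"]),1))
E
```

```text
yellow [245.9 371.9] [241 367  15  17  92] z163 [489.6 244.9 163. ] z13 [433.  111.7  13. ]
t 34.15 p [496.8 233.5  95.7] w 43.5 q [ 0.42  0.53  1.88 -0.    0.73  0.68] F [ 0.2 -0.3 -0.7]
yaw y -15.2
496,233.5,57,-15.2 | [ 0.001 -0.    -0.   ] [-0.0002 -0.0008  0.0387]
[279.6 189.5]
[279.8 273.8]
[324.8 233.3]
[234.5 233.4]
```

View pics/w30.png

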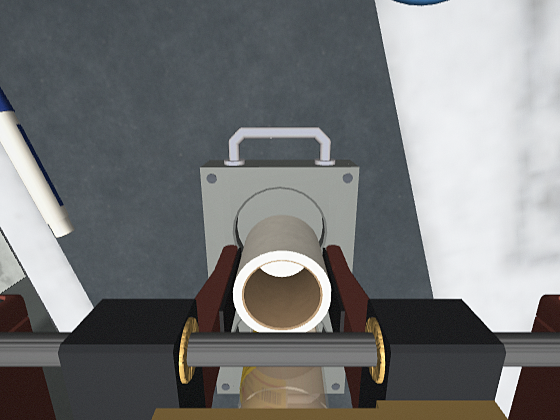

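Rim in picture (col 235–325, top row 188) matches the projection to 1 px. Lowering.

Call:
arm_command(
  motion="0 0 0 0 -0.0005 0.005 0.035; 0 0 0 0 -0.001 0.014 0.035; 0 0 0 0 -0.001 0.023 0.035; 0 0 0 0 -0.001 0.031 0.035; 0 0 0 0 -0.001 0.036 0.035; 0 0 0 0 -0.001 0.0385 0.035; 0 0 0 0 -0.0005 0.0385 0.035; 0 0 0 0 -0.0005 0.0385 0.035; 0 0 0 0 -0.0005 0.0385 0.035",
)

```text
t: 34.9
position: [495.7, 233.7, 57.4]
orientation: [0.794, 0.607, 0.0, 0.0]
contact_force: [-0.1, 0.2, 0.7]
gripper_width: 0.494
```

Call:
arm_command(
  motion="0 0 0 0 0.0005 0.0005 0.035; 0 0 0 0 0.0005 0.001 0.035; 0 0 0 0 0.0005 0.0015 0.035; 0 0 0 0 0.0005 0.0015 0.035; 0 0 0 0 0.0005 0.0015 0.035",
)

```text
t: 35.32
position: [495.9, 233.4, 55.7]
orientation: [0.794, 0.607, 0.0, 0.0]
contact_force: [-0.2, -0.1, -0.4]
gripper_width: 0.494
```

Call:
arm_command(
  motion="0 0 0 0 0 0.0004 0.035; 0 0 0 0 0 0.0007 0.035; 0 0 0 0 0 0.0007 0.035; 0 0 0 0 0 0.0007 0.035",
)

```text
t: 35.65
position: [495.9, 233.5, 55.6]
orientation: [0.794, 0.607, 0.0, -0.0]
contact_force: [-2.1, -1.0, 6.3]
gripper_width: 0.495
```

Seated. Release and rise.

Call:
arm_command(
  motion="0 0 0 0 0 -0.0004 0.046; 0 0 0 0 0 -0.0004 0.05; 0 0 0 0 0 -0.0004 0.058; 0 0 0 0 0 -0.0004 0.067; 0 0 0 0 0 -0.0004 0.075; 0 0 0 0 0 -0.01 0.075; 0 0 0 0 0 -0.035 0.075; 0 0 0 0 0 -0.07 0.08; 0 0 0 0 0 -0.105 0.0878; 0 0 0 0 0 -0.14 0.0878",
)

```text
t: 36.48
position: [495.5, 233.2, 196.9]
orientation: [0.794, 0.607, -0.0, -0.0]
contact_force: [0.9, 0.9, 0.3]
gripper_width: 0.994
```

Call:
arm_command(
  motion="0 0 0 0.02 0 -0.03 0.0878; 0 0 0 0.05 0.01 -0.06 0.0878; 0 0 0 0.08 0.02 -0.09 0.0878; 0 0 0 0.11 0.03 -0.1 0.0878; 0 0 0 0.14 0.04 -0.1 0.0878; 0 0 0 0.16 0.05 -0.1 0.0878; 0 0 0 0.16 0.05 -0.1 0.0878; 0 0 0 0.16 0.05 -0.1 0.0878; 0 0 0 0.16 0.05 -0.1 0.0878",
)

```text
t: 37.23
position: [585.2, 374.0, 294.8]
orientation: [0.794, 0.608, -0.001, -0.0]
contact_force: [-0.1, -0.1, 0.3]
gripper_width: 1.002
```

```bash
python3 go.py
python3 - <<'E'
from h import *
from rig import get_image
t=get_image("top");s=get_image("scene")
cv2.imwrite("pics/t31.png",cv2.resize(t["img"][100:330,120:440,::-1],None,fx=2.4,fy=2.4))
cv2.imwrite("pics/s31.png",cv2.resize(s["img"][110:310,180:420,::-1],None,fx=3,fy=3))
E
```

```text
t 37.23 p [585.2 374.  294.8] w 88.0 q [ 0.55  0.48  1.41 -0.    1.25  0.82] F [-0.1 -0.1  0.3]
yaw y -15.2
```

View pics/t31.png

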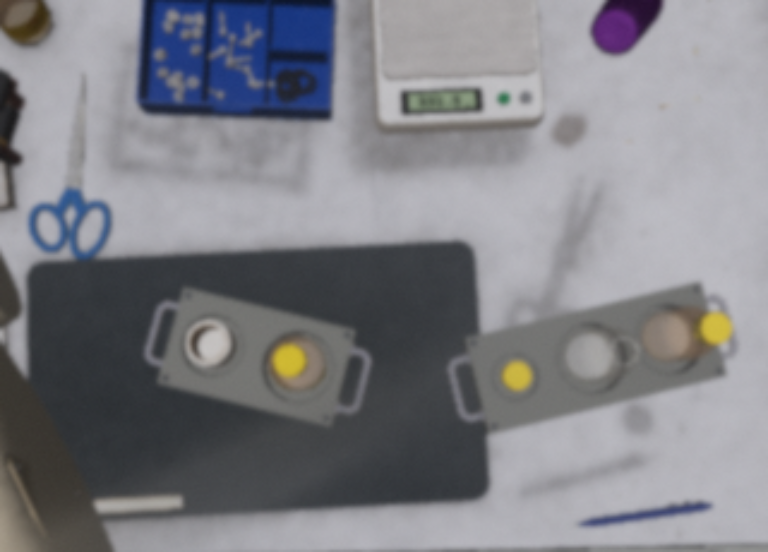

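View pics/s31.png

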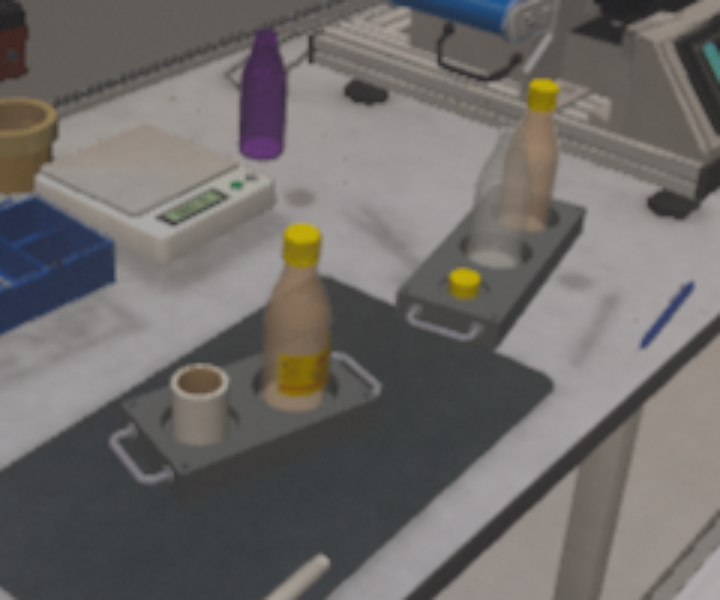

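Run:
```python
from h import *
from rig import get_image,robot
t=get_image("top");s=get_image("scene")
f=lambda d,x0,x1,y0,y1:[b[0] for b in blobs(d["img"],(20,150,110),(34,255,255),30) if x0<b[0][0]<x1 and y0<b[0][1]<y1]
T=f(t,200,440,200,300);S=f(s,250,400,120,260);print(T,S)
for a in T:
  for b in S:
    p,e=tri([ray(t,*a),ray(s,*b)])
    if e[0]<4: print(p.round(1),round(e[0],1))
print(robot.sign_off())
```

```text
[array([417.1, 236.4]), array([240. , 249.8]), array([334.8, 256.3])] [array([360.3, 141.1]), array([280.1, 191.5]), array([334.3, 203.9]), array([278.7, 234.2])]
[ 493.6 -232.4  165.8] 0.1
[471.1 146.5 165.1] 0.9
[457.9 -71.9  38.7] 0.4
the job is handed in; nothing more can be done
None
```

I made up both trays in the order asked and handed the job in at about 37 s. The arm was clear of everything at the time.

- **Long tray:** the unlabelled filled bottle is in the end well, the empty bottle is in the middle well, and the loose cap is in the recess with its closed side up.
- **Short tray:** the labelled bottle is in the large well and the white label core is upright in the smaller one.

**Seating:** I lowered each item until the wrist force rose to about 5–7 N, then released it. The TCP heights at that point matched the given well-floor heights to within about 0.5 mm.

**Last checks:** The final scene and top pictures show everything upright in its well. Triangulating the caps puts the two filled bottles' caps within about 4 mm of their well centres and at the height expected for upright bottles. The loose cap came out about 2 mm from its recess centre and level with its recess. I judged the empty bottle and the core only from the pictures.

**Bystanders:** The pen and scissors lie where they were. The marker was only partly in view at the end, with the arm hiding some of it, but nothing went near it.

**Disagreement:** The top and wrist cameras differed by up to about 4 mm on where the wells are. I used the average, which is well inside the clearance.

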